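# Get the ring clamp out of the blocked bench drawer

## Task

The ring clamp is in the wire-mesh drawer, but the steel doming block, the flux jar and the burr stand are in front and keep the drawer from opening: stand all three on the blue mat, pull the drawer out and lay the ring clamp flat in the middle of the leather pad, lengthwise along it. Then push the drawer fully shut and set the three things back, each upright where it stood at the start. Do not tip them over, and leave the hammer and the white dish alone.

Things in the scene. Friction and masses are not known exactly. Their poses are not given: they have to be found in the camera images.
- doming_block: Steel doming block: a 46 mm cube with a round 32 mm hollow, 10 mm deep, in its top and smaller dark hollows on its sides; about 0.6 kg. Stands on the bench in front of the drawer. Origin: centre of its underside, z up; x and y normal to its side faces.
- flux_jar: Amber round jar with a white cap and paper label, 50 mm in diameter, 62 mm high, about 0.15 kg. Stands on the bench in front of the drawer. Origin: centre of its underside, z up.
- burr_stand: Round dark wooden block, 52 mm in diameter and 32 mm high, with seven thin burrs standing in its top (all within 18 mm of the axis, up to 66 mm above the bench), about 0.13 kg. Grip it by the wooden block. Stands on the bench in front of the drawer. Origin: centre of its underside, z up.
- ring_clamp: Ring clamp: a wooden bar of two halves, 127 mm long (x), 28 mm wide (y), 24 mm high, with a steel band round it and brown leather jaws at its +x end; about 0.07 kg. Lies in the drawer, seen through the wire roof; it can be lifted out only once the drawer has been pulled out by about 160 mm. Origin: centre of its underside, z up.
- drawer (a joint): How far the drawer is pulled out, in m: 0 fully shut, 0.175 at its stop. Starts ajar by 55 to 70 mm; slides stiffly (a few N) and stays where left. Its unit, fixed to the bench, is of grey wire mesh, 220 mm deep, 250 mm wide, 78 mm high, roofed with wires; shut, the drawer's front panel closes flush with the unit's front.
- drawer_grip (a point): Top edge of the drawer's front panel at the middle of its scooped cut-out, mid-thickness, 48 mm above the bench; moves with the drawer. The drawer opens along -x; y lies along the front, z up. The panel is 8 mm thick; cut-out 92 mm wide, 62 mm high beside it out to 118 mm either side. The drawer floor is 6 mm above the bench. The edge stands free in the ajar gap: pinch or hook it from above.
- mat: Blue fabric mat fixed to the bench, 250 mm (x) by 130 mm (y), 3 mm thick: the side area. Origin: centre of its underside, z up.
- pad: Brown leather work pad with a pale stitched border, fixed to the bench, 200 mm (x) by 110 mm (y), 4 mm thick. Origin: centre of its underside, z up.
- hammer: Bystander: small hammer with a pale wooden handle, 200 mm long, lying on the bench. Leave it alone. Origin: underside at its middle; x along the handle to the head.
- dish: Bystander: small white dish, 84 mm across the rim, 30 mm high, on the bench. Leave it alone. Origin: centre of its underside, z up.
There are look-alikes about, which are no part of the job. What is shaped like the flux_jar but red is not meant. There is more than one size of the ring_clamp; the job needs the larger.

How it is judged:
By the outcome, as a careful person would: the job done as asked, in the order asked, and still so for the second after the job is handed in, with the robot touching nothing.
It also fails if it takes over 144 s, if anything falls off the work surface, if the arm or the gripper's body presses on something with over 40 N, if the wrist force passes 120 N, or if a joint passes its speed limit or range.

## Robot

A 6-joint arm with a two-finger parallel gripper is mounted at the origin on the work surface. World frame = base frame: x ahead of the robot, y to its left, z up, the work surface at z = 0. Lengths are in m, angles in rad, forces in N, time in s.
With the tool pointing down it reaches from about 0.35 to 0.725 m from the base axis. Payload 6 kg.
Tool frame: the origin (TCP) lies at the very end of the fingers, on their centre line; the grasp point (between the pads) lies 19 mm behind it (grip_depth is the distance from the TCP to the grasp point, in m); z points along the fingers, y is the line along which they close (so a half turn about z gives the same grasp; the last joint's range is limited). The gripper opens to 85 mm and grips with 20 to 120 N. Pads are 22 mm wide; open, the fingers measure 114 mm over their backs; the gripper's body (76 mm by 85 mm) begins 54 mm behind the grasp point. The pads swing forward as they close: fully open they stand 13 mm farther back than shut.
Start: joints at [1.603, 0.04, 0.085, 0, -1.615, -0.334], TCP at [0.178, 0.573, 0.231] pointing down, gripper open.
Joint ranges: [-2.56, 2.56], [-1.29, 2.01], [-1.08, 1.49], [-3.29, 1.98], [-2.81, -0.18], [-2.99, 2.99]. Speed limits (rad/s): [2.57, 2.57, 3.01, 3.14, 3.14, 3.14].

## Interface

Orientations are given as a unit quaternion [w, x, y, z].
In Python, from bench import * gives the robot as it stands. The module is installed in compiled form; this text tells all that it offers.
- The arm moves only by the tool drive_tool, never from a script. Its argument "plan" is a list of rows, each an object of numbers: "tx", "ty", "tz": the shift along the tool's x, y, z scaled (see below); "wx", "wy", "wz": the turn, a rotation vector about the tool's x, y, z scaled (see below). In form: [{"tx": .., "ty": .., "tz": .., "wx": .., "wy": .., "wz": ..}, ...]. A call has 1 to 12 rows; each row is the pose to reach, as a shift and turn from the pose commanded when the call began, along the tool's axes at that moment; what a row does not reach only later rows make up. The controller multiplies each number of a shift by 0.3 m and each number of a turn by 30 degrees. A row lasts 1/10 s, in which the tool goes at most 50 mm and 8.59 degrees, less where a joint would pass 70% of its speed; a pose out of reach is approached as far as the arm can. A call with a number of a shift or a turn outside -1 to 1 is refused whole. A call with a gripper value outside its range is refused whole. "jaw" is the closure, from 0 (fully open) to 1 (shut), set as the call begins (left out, the last holds). The fingers move at their own pace and stop on an object; "newtons" is the grip in N (left out, the last holds). Time passes only in rows, so rows that repeat a pose let the fingers close. It gives the time, the measured TCP pose, the force, the opening and the grip force at its end, in the units of the state.
- get_state(): the state, without advancing time (a new reading comes with each control period).
- capture(name): name is "scene" or "top" or "wrist"; returns a dict with "img" (384x512x3 uint8, red, green, blue), "depth" (384x512 float32, m along the optical axis (not along the pixel's ray), 0 where there is no reading), "fx", "fy", "cx", "cy" (pixels), "extrinsics" (4x4, takes a point from world to camera coordinates). Camera axes: x right, y down, z forward; pixel columns grow to the right and rows downward; lengths in m; the calibration is good to about 2 mm. A picture is of the moment at which its call begins.
- finish_job(): hands the job in; it is judged then, once.
The state is a dict: "time": time; "q": joint angles; "joint_vel": joint speeds; "effort": joint torques, N m; "tcp_pos": TCP position; "orientation": TCP orientation; "wrist_force": force on the tool from outside, world axes, zero at the start; "torque": the same for the moment, N m; "grip_width": opening from 0.0 (shut) to 1.0 (fully open); "gripper_force": force on a finger pad.
Only numpy, scipy, OpenCV 4.12 (cv2) and the standard library are available. Lean on these libraries where they do the work, as an engineer would, in place of code of your own. Each camera call takes 0.05 s, during which the arm holds its last target. There are 200 camera calls.

## Working session

There is one attempt and no reset: what is moved stays moved. The work goes in short steps, Python scripts to look and compute and a tool call to move; the robot and the scene stay as the last step left them, time stands still between calls to the robot, and variables do not carry over. Pictures are saved under pics/ and viewed, at most 14 in all, crops included, and the job is handed in when it is done.

Besides the shell and the picture viewer there is one more tool, called after "Call:" in YAML: its name, and indented under it one key for each argument. drive_tool: Moves the arm, as the interface text tells. Shifts and turns lie within -1 to 1; 1 stands for 0.3 m of shift or 30 degrees of turn. Its arguments: {"type":"object","properties":{"plan":{"type":"array"},"jaw":{"type":"number"},"newtons":{"type":"number"}},"required":["plan"]}

```bash
mkdir -p pics; cat > h.py <<'E'
from bench import *
import numpy as np, cv2
def shot(n,f=None):
    c=capture(n)
    if f: cv2.imwrite('pics/'+f,cv2.cvtColor(c['img'],cv2.COLOR_RGB2BGR))
    return c
def cloud(c):
    d=c['depth'];v,u=np.indices(d.shape)
    P=np.stack([(u-c['cx'])/c['fx']*d,(v-c['cy'])/c['fy']*d,d],-1)
    T=np.linalg.inv(c['extrinsics'])
    W=P@T[:3,:3].T+T[:3,3]; W[d==0]=np.nan
    return W
E
python3 - <<'E'
from h import *
for n in ['scene','top']:
    c=shot(n,n+'0.png'); np.savez(n+'0.npz',W=cloud(c),img=c['img'])
    print(n,np.linalg.inv(c['extrinsics'])[:3].round(3).tolist(),c['fx'])
s=get_state();print(s)
E
```

```text
scene [[0.865, 0.354, -0.356, 0.913], [0.502, -0.615, 0.608, -0.522], [-0.004, -0.705, -0.709, 0.691]] 408.3368112705414
top [[-0.009, -0.993, 0.121, 0.462], [-1.0, 0.011, 0.015, -0.021], [-0.016, -0.12, -0.993, 1.193]] 488.972853298044
{'time': 0.1, 'q': array([ 1.60270240e+00,  4.07715953e-02,  8.38995739e-02, -4.32044935e-04,
       -1.61551910e+00, -3.33720481e-01]), 'joint_vel': array([-0.00179171, -0.00112363,  0.00291773,  0.00080805, -0.00153476,
        0.00168758]), 'effort': array([-5.35716637e-03, -3.69344759e+01,  3.48287201e+01,  6.95181102e+00,
       -4.42560646e-03,  6.13311386e-06]), 'tcp_pos': array([0.17817424, 0.57261321, 0.23035672]), 'orientation': array([ 8.23345907e-04,  9.88636189e-01, -1.50325657e-01, -6.72532381e-05]), 'wrist_force': array([ 0.65649164, -0.70908263, -0.19589881]), 'torque': array([-0.00336767, -0.01105088, -0.02397811]), 'gripper_force': 0.0, 'grip_width': 0.9996518762117773}
```

View pics/scene0.png

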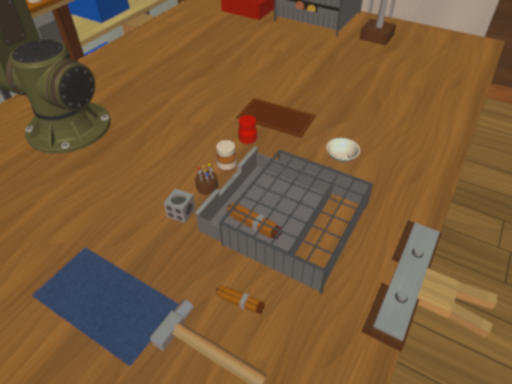

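View pics/top0.png

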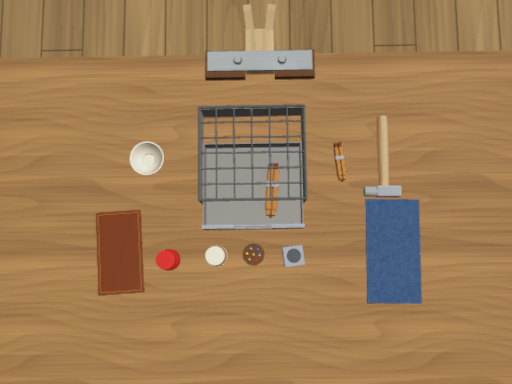

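The scene has the grey block (294,256 in top), the burr stand (254,254), the amber jar with white cap (215,256), and a red look-alike jar (168,260). There are two clamps: one in the drawer (272,190) and a smaller one on the bench (340,160). The one in the drawer fits because it is longer and under the wire roof. The jar meant is the amber one with the white cap, not the red. I'll confirm with a crop and measure.

```bash
python3 - <<'E'
from h import *
D=np.load('top0.npz');W=D['W'];im=D['img'].astype(int)
hsv=cv2.cvtColor(D['img'],cv2.COLOR_RGB2HSV)
def reg(name,c0,r0,c1,r1,m=None,zlo=-1,zhi=1):
    w=W[r0:r1,c0:c1]; k=np.isfinite(w[...,2])&(w[...,2]>zlo)&(w[...,2]<zhi)
    if m is not None:k&=m[r0:r1,c0:c1]
    p=w[k]
    if len(p)<5: print(name,len(p));return
    r=cv2.minAreaRect((p[:,:2]*1000).astype(np.float32))
    print(name,len(p),'rect mm',np.round(r[0],1),np.round(r[1],1),round(r[2],1),'mean',p.mean(0).round(4),'zmax',p[:,2].max().round(3),'xr',p[:,0].min().round(3),p[:,0].max().round(3),'yr',p[:,1].min().round(3),p[:,1].max().round(3))
reg('block',275,240,312,274,zlo=.035)
reg('block20',275,240,312,274,zlo=.015)
reg('burr',238,236,272,272,zlo=.02,zhi=.04);reg('burrall',238,236,272,272,zlo=.015)
reg('jar',200,240,232,274,zlo=.05);reg('red',150,240,185,276,zlo=.05)
blue=(hsv[...,0]>95)&(hsv[...,0]<125)&(hsv[...,1]>100)
reg('mat',350,190,440,320,blue)
dark=(hsv[...,2]<110)&((hsv[...,0]<12)|(hsv[...,0]>170))
reg('pad',85,200,155,305,dark); 
reg('bench',20,320,200,380); reg('hammer',360,110,410,200,zlo=.008);reg('dish',125,138,168,180,zlo=.01)
orange=(hsv[...,0]<20)&(hsv[...,1]>150)
reg('clampin',255,155,290,220,orange,zlo=.012,zhi=.06);reg('small',328,138,352,185,orange,zlo=.006)
reg('panel',195,220,310,232,zlo=.03);reg('unit',190,95,312,208,zlo=.07,zhi=.09)
w=W[215:236,195:312]
for c in range(198,310,8):
    p=W[220:234,c]; k=p[:,2]>.03; print(c,p[k].round(3).tolist()[:3])
i=cv2.cvtColor(D['img'],cv2.COLOR_RGB2BGR)[90:290,130:370]
cv2.imwrite('pics/crop0.png',cv2.resize(i,(720,600),interpolation=cv2.INTER_CUBIC))
E
```

```text
block 379 rect mm [463.4 -94.2] [46.4 46.6] 7.0 mean [ 0.4633 -0.0943  0.0434] zmax 0.054 xr 0.44 0.488 yr -0.119 -0.07
block20 407 rect mm [463.4 -94.2] [46.4 46.6] 7.0 mean [ 0.4634 -0.0942  0.0426] zmax 0.054 xr 0.44 0.488 yr -0.119 -0.07
burr 328 rect mm [467.3  -1. ] [49.7 49.5] 89.3 mean [ 0.4676 -0.001   0.0327] zmax 0.039 xr 0.443 0.492 yr -0.026 0.024
burrall 374 rect mm [467.3  -1. ] [49.7 49.5] 89.3 mean [ 0.4677 -0.001   0.0361] zmax 0.067 xr 0.443 0.492 yr -0.026 0.024
jar 297 rect mm [465.6  87.2] [43.4 42.1] 2.0 mean [0.4653 0.0872 0.0625] zmax 0.068 xr 0.444 0.487 yr 0.066 0.108
red 308 rect mm [456.8 201.3] [43.4 43.2] 77.8 mean [0.4569 0.2004 0.0625] zmax 0.068 xr 0.436 0.479 yr 0.179 0.223
mat 5379 rect mm [ 474.4 -336.3] [128.1 245.3] 89.0 mean [ 0.4732 -0.3362  0.0032] zmax 0.011 xr 0.352 0.597 yr -0.402 -0.271
pad 0
bench 10759 rect mm [245.9 346.8] [434.  138.9] 89.7 mean [0.246  0.3444 0.0004] zmax 0.01 xr 0.176 0.317 yr 0.13 0.563
hammer 1159 rect mm [ 704.7 -319.9] [ 87.2 213.7] 85.4 mean [ 0.68   -0.3153  0.0236] zmax 0.033 xr 0.598 0.808 yr -0.372 -0.27
di
[... 884 characters left out ...]
, 0.052, 0.065]]
238 [[0.536, 0.034, 0.051], [0.534, 0.035, 0.045], [0.531, 0.034, 0.05]]
246 [[0.536, 0.016, 0.05], [0.534, 0.016, 0.05], [0.531, 0.016, 0.049]]
254 [[0.536, -0.003, 0.048], [0.534, -0.003, 0.047], [0.531, -0.003, 0.046]]
262 [[0.535, -0.022, 0.051], [0.533, -0.022, 0.047], [0.531, -0.022, 0.049]]
270 [[0.536, -0.041, 0.043], [0.533, -0.041, 0.047], [0.531, -0.041, 0.047]]
278 [[0.536, -0.059, 0.068], [0.534, -0.059, 0.065], [0.532, -0.059, 0.065]]
286 [[0.536, -0.077, 0.064], [0.534, -0.077, 0.065], [0.532, -0.077, 0.067]]
294 [[0.536, -0.095, 0.067], [0.534, -0.096, 0.061], [0.531, -0.095, 0.067]]
302 [[0.546, -0.116, 0.048], [0.545, -0.116, 0.039], [0.542, -0.116, 0.047]]
```

View pics/crop0.png

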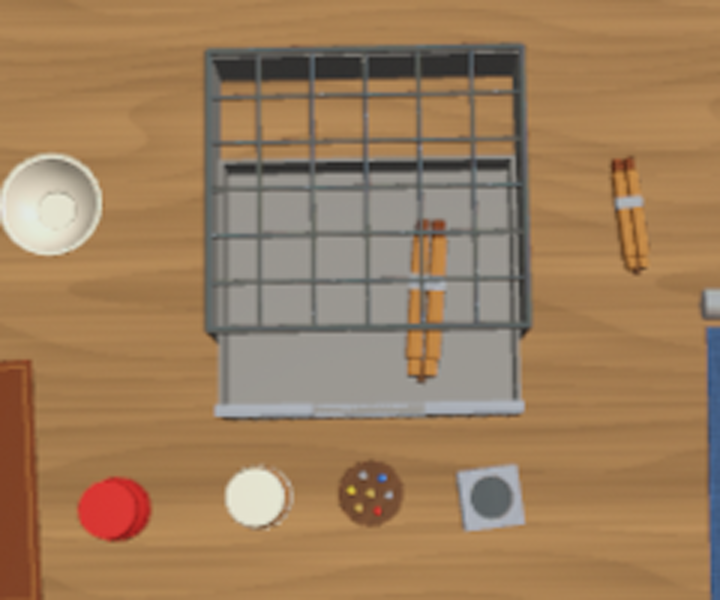

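The crop settles it. The drawer clamp (crop 427,300) is about 125 mm long and the bench one (630,215) about 91 mm, so the drawer clamp is the right one. The jar is the white-capped one at crop (257,497).

Call:
drive_tool:
  plan:
    - {"tx": 0.15, "ty": 0.15, "wz": -0.28}
    - {"tx": 0.3, "ty": 0.3, "wz": -0.577}
    - {"tx": 0.6667, "ty": 0.9333, "wz": -0.577}
    - {"tx": 0.6667, "ty": 0.9333, "wz": -0.577}
    - {"tx": 0.6667, "ty": 0.9333, "wz": -0.577}
    - {"tx": 0.6667, "ty": 0.9333, "wz": -0.577}
    - {"tx": 0.6667, "ty": 0.9333, "wz": -0.577}
    - {"tx": 0.6667, "ty": 0.9333, "wz": -0.577}
    - {"tx": 0.6667, "ty": 0.9333, "wz": -0.577}
    - {"tx": 0.6667, "ty": 0.9333, "wz": -0.577}
  jaw: 0
  newtons: 40

```text
$.plan[0]: bad value
```

```bash
cat >> h.py <<'E'
from scipy.spatial.transform import Rotation as R
def rot(s): q=s['orientation'];return R.from_quat([q[1],q[2],q[3],q[0]])
def go(x,y,z,yaw=0):
    s=get_state();r=rot(s)
    t=R.from_euler('z',yaw,degrees=True)*R.from_quat([1,0,0,0])
    print('t',s['time'],'pos',s['tcp_pos'].round(4),'yaw',np.degrees(np.arctan2(*r.apply([1,0,0])[1::-1])).round(2))
    print('txyz',(r.inv().apply(np.array([x,y,z])-s['tcp_pos'])/.3).round(4),'wxyz',(np.degrees((r.inv()*t).as_rotvec())/30).round(4))
E
python3 - <<'E'
from h import *
D=np.load('top0.npz');W=D['W'];hsv=cv2.cvtColor(D['img'],cv2.COLOR_RGB2HSV)
print(hsv[250,120],hsv[320,120])
w=W[200:305,85:155];h=hsv[200:305,85:155].astype(int)
k=np.isfinite(w[...,2])&(h[...,2]<130)
p=w[k];r=cv2.minAreaRect((p[:,:2]*1000).astype(np.float32));print('pad',r,len(p),p.mean(0))
go(.4634,-.0943,.15,7)
E
```

```text
[  9 181 127] [ 16 133 163]
pad ((477.70843505859375, 326.8353576660156), (198.6686248779297, 112.32559204101562), 3.2252659797668457) 2991 [0.47626685 0.32533362 0.00474605]
t 0.1 pos [0.1782 0.5726 0.2304] yaw -17.29
txyz [1.5685 1.8395 0.2711] wxyz [ 3.100e-03  5.000e-04 -8.097e-01]
```

Call:
drive_tool:
  plan:
    - {"tx": 0.1, "ty": 0.13, "tz": 0, "wx": 0, "wy": 0, "wz": -0.28}
    - {"tx": 0.6667, "ty": 0.9333, "tz": 0, "wx": 0, "wy": 0, "wz": -0.577}
    - {"tx": 0.6667, "ty": 0.9333, "tz": 0, "wx": 0, "wy": 0, "wz": -0.577}
    - {"tx": 0.6667, "ty": 0.9333, "tz": 0, "wx": 0, "wy": 0, "wz": -0.577}
    - {"tx": 0.6667, "ty": 0.9333, "tz": 0, "wx": 0, "wy": 0, "wz": -0.577}
    - {"tx": 0.6667, "ty": 0.9333, "tz": 0, "wx": 0, "wy": 0, "wz": -0.577}
    - {"tx": 0.6667, "ty": 0.9333, "tz": 0, "wx": 0, "wy": 0, "wz": -0.577}
    - {"tx": 0.6667, "ty": 0.9333, "tz": 0, "wx": 0, "wy": 0, "wz": -0.577}
    - {"tx": 0.6667, "ty": 0.9333, "tz": 0, "wx": 0, "wy": 0, "wz": -0.577}
    - {"tx": 0.6667, "ty": 0.9333, "tz": 0, "wx": 0, "wy": 0, "wz": -0.577}
  jaw: 0
  newtons: 40

```text
time: 1.1
tcp_pos: [0.2858, 0.2465, 0.2309]
orientation: [0.0, 1.0, 0.0, -0.0]
wrist_force: [0.1, 0.7, -0.3]
grip_width: 1.001
gripper_force: 0.0
```

```bash
python3 - <<'E'
from h import *
go(.4634,-.0943,.15,7)
E
```

```text
t 1.1 pos [0.2858 0.2465 0.2309] yaw 0.04
txyz [0.5914 1.1361 0.27  ] wxyz [ 0.0009  0.0011 -0.2321]
```

Call:
drive_tool:
  plan:
    - {"tx": 0.5914, "ty": 0.95, "tz": 0, "wx": 0, "wy": 0, "wz": 0}
    - {"tx": 0.5914, "ty": 0.95, "tz": 0, "wx": 0, "wy": 0, "wz": 0}
    - {"tx": 0.5914, "ty": 0.95, "tz": 0, "wx": 0, "wy": 0, "wz": 0}
    - {"tx": 0.5914, "ty": 0.95, "tz": 0, "wx": 0, "wy": 0, "wz": 0}
    - {"tx": 0.5914, "ty": 0.95, "tz": 0, "wx": 0, "wy": 0, "wz": 0}
    - {"tx": 0.5914, "ty": 0.95, "tz": 0, "wx": 0, "wy": 0, "wz": 0}
    - {"tx": 0.5914, "ty": 0.95, "tz": 0, "wx": 0, "wy": 0, "wz": 0}
    - {"tx": 0.5914, "ty": 0.95, "tz": 0, "wx": 0, "wy": 0, "wz": 0}
    - {"tx": 0.5914, "ty": 0.95, "tz": 0, "wx": 0, "wy": 0, "wz": 0}
    - {"tx": 0.5914, "ty": 0.95, "tz": 0, "wx": 0, "wy": 0, "wz": 0}

```text
time: 2.1
tcp_pos: [0.4636, -0.0378, 0.2309]
orientation: [0.0, 1.0, 0.001, -0.0]
wrist_force: [-0.6, 0.3, -0.1]
grip_width: 0.997
gripper_force: 0.0
```

```bash
cat >> h.py <<'E'
def objs(W):
    "raised things in the row in front of the drawer"
    z=np.nan_to_num(W[...,2]);m=((z>.022)&(W[...,0]<.515)&(W[...,0]>.40)&(abs(W[...,1])<.15)).astype(np.uint8)
    n,l,st,_=cv2.connectedComponentsWithStats(m)
    for i in range(1,n):
        if st[i,4]<100: continue
        p=W[l==i]; top=p[p[:,2]>.028]
        r=cv2.minAreaRect((top[:,:2]*1000).astype(np.float32))
        c,rad=cv2.minEnclosingCircle((top[:,:2]*1000).astype(np.float32))
        print(len(p),'rect',np.round(r[0],1),np.round(r[1],1),round(r[2],1),'circ',np.round(c,1),round(rad,1),'zmax',p[:,2].max().round(3))
E
python3 - <<'E'
from h import *
go(.4634,-.0943,.15,7)
c=shot('wrist','w1.png');W=cloud(c);np.savez('w1.npz',W=W,img=c['img']);objs(W)
print(np.linalg.inv(c['extrinsics'])[:3].round(3))
objs(np.load('top0.npz')['W'])
E
```

```text
t 2.1 pos [ 0.4636 -0.0378  0.2309] yaw 0.11
txyz [-0.0008  0.1884  0.2697] wxyz [ 0.0003  0.0018 -0.2297]
1294 rect [465.6  -1.5] [50.8 50.5] 89.5 circ [465.4  -1.6] 25.8 zmax 0.067
1649 rect [464.4  85.2] [46.1 46.3] 80.0 circ [463.7  86.2] 24.5 zmax 0.064
1555 rect [461.3 -95. ] [46.7 46.5] 7.1 circ [461.3 -95.3] 32.3 zmax 0.049
45222 rect [467.6 -38.6] [ 34.7 149.4] 0.1 circ [467.5 -38.6] 75.0 zmax 0.335
[[ 0.002 -0.962 -0.274  0.533]
 [-1.    -0.002 -0.001 -0.038]
 [ 0.001  0.274 -0.962  0.373]]
359 rect [464.5  86. ] [44.5 46.9] 89.8 circ [465.5  87.3] 24.5 zmax 0.068
374 rect [467.3  -1. ] [49.7 49.3] 89.3 circ [467.8  -0.9] 25.5 zmax 0.067
404 rect [463.4 -94.2] [46.4 46.6] 7.0 circ [464.1 -94.3] 31.5 zmax 0.054
```

View pics/w1.png

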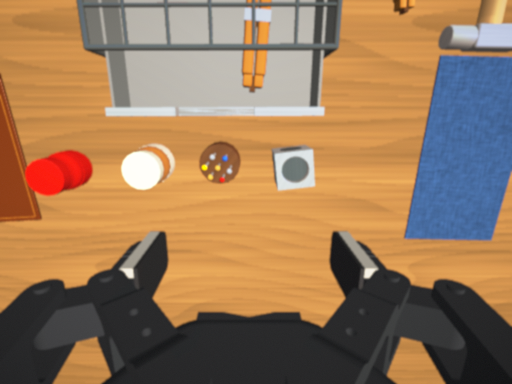

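The wrist view shows the amber jar (148,167), burr stand (220,162), block (294,169) and red jar (58,172). Positions agree with the top camera to 2 mm. I'll take the block first.

Call:
drive_tool:
  plan:
    - {"tx": -0.004, "ty": 0.19, "tz": 0, "wx": 0, "wy": 0, "wz": -0.23}
    - {"tx": -0.004, "ty": 0.19, "tz": 0, "wx": 0, "wy": 0, "wz": -0.23}
    - {"tx": -0.004, "ty": 0.19, "tz": 0.15, "wx": 0, "wy": 0, "wz": -0.23}
    - {"tx": -0.004, "ty": 0.19, "tz": 0.3, "wx": 0, "wy": 0, "wz": -0.23}
    - {"tx": -0.004, "ty": 0.19, "tz": 0.45, "wx": 0, "wy": 0, "wz": -0.23}
    - {"tx": -0.004, "ty": 0.19, "tz": 0.6, "wx": 0, "wy": 0, "wz": -0.23}
    - {"tx": -0.004, "ty": 0.19, "tz": 0.68, "wx": 0, "wy": 0, "wz": -0.23}
    - {"tx": -0.004, "ty": 0.19, "tz": 0.743, "wx": 0, "wy": 0, "wz": -0.23}
    - {"tx": -0.004, "ty": 0.19, "tz": 0.743, "wx": 0, "wy": 0, "wz": -0.23}

```text
time: 3.05
tcp_pos: [0.4605, -0.0949, 0.0058]
orientation: [-0.0, 0.998, 0.061, -0.002]
wrist_force: [-0.2, -0.2, -0.4]
grip_width: 0.998
gripper_force: 0.0
```

Call:
drive_tool:
  plan:
    - {"tx": 0, "ty": 0, "tz": 0, "wx": 0, "wy": 0, "wz": 0}
    - {"tx": 0, "ty": 0, "tz": 0, "wx": 0, "wy": 0, "wz": 0}
    - {"tx": 0, "ty": 0, "tz": 0, "wx": 0, "wy": 0, "wz": 0}
    - {"tx": 0, "ty": 0, "tz": 0, "wx": 0, "wy": 0, "wz": 0}
    - {"tx": 0, "ty": 0, "tz": 0, "wx": 0, "wy": 0, "wz": 0}
    - {"tx": 0, "ty": 0, "tz": 0, "wx": 0, "wy": 0, "wz": 0}
    - {"tx": 0, "ty": 0, "tz": 0, "wx": 0, "wy": 0, "wz": 0}
    - {"tx": 0, "ty": 0, "tz": 0, "wx": 0, "wy": 0, "wz": 0}
  jaw: 1
  newtons: 70

```text
time: 3.85
tcp_pos: [0.4637, -0.0954, 0.0103]
orientation: [-0.0, 0.998, 0.061, 0.002]
wrist_force: [-1.6, 4.1, 6.7]
grip_width: 0.53
gripper_force: 73.7
```

```bash
python3 - <<'E'
from h import *
go(.545,-.336,.13,0)
E
```

```text
t 3.85 pos [ 0.4637 -0.0954  0.0103] yaw 6.94
txyz [ 0.1734  0.8289 -0.3986] wxyz [-0.0009 -0.0064  0.2313]
```

Call:
drive_tool:
  plan:
    - {"tx": 0, "ty": 0, "tz": -0.1, "wx": 0, "wy": 0, "wz": 0}
    - {"tx": 0, "ty": 0, "tz": -0.25, "wx": 0, "wy": 0, "wz": 0}
    - {"tx": 0, "ty": 0.1, "tz": -0.367, "wx": 0, "wy": 0, "wz": 0}
    - {"tx": 0.1, "ty": 0.25, "tz": -0.367, "wx": 0, "wy": 0, "wz": 0.1}
    - {"tx": 0.175, "ty": 0.4, "tz": -0.367, "wx": 0, "wy": 0, "wz": 0.233}
    - {"tx": 0.175, "ty": 0.55, "tz": -0.367, "wx": 0, "wy": 0, "wz": 0.233}
    - {"tx": 0.175, "ty": 0.7, "tz": -0.367, "wx": 0, "wy": 0, "wz": 0.233}
    - {"tx": 0.175, "ty": 0.8, "tz": -0.367, "wx": 0, "wy": 0, "wz": 0.233}
    - {"tx": 0.175, "ty": 0.832, "tz": -0.367, "wx": 0, "wy": 0, "wz": 0.233}
    - {"tx": 0.175, "ty": 0.832, "tz": -0.367, "wx": 0, "wy": 0, "wz": 0.233}
    - {"tx": 0.175, "ty": 0.832, "tz": -0.367, "wx": 0, "wy": 0, "wz": 0.233}

```text
time: 4.95
tcp_pos: [0.5442, -0.3365, 0.1177]
orientation: [-0.001, 1.0, -0.001, -0.001]
wrist_force: [0.2, -0.2, -4.2]
grip_width: 0.528
gripper_force: 73.9
```

```bash
python3 - <<'E'
from h import *
go(.545,-.336,.012,0);s=get_state();print(s['wrist_force'],s['grip_width'])
E
```

```text
t 4.95 pos [ 0.5442 -0.3365  0.1177] yaw -0.08
txyz [ 0.0031 -0.0013  0.3522] wxyz [-0.0021  0.0024 -0.0027]
[ 0.24899583 -0.15194092 -4.20897311] 0.5283567144554361
```

Call:
drive_tool:
  plan:
    - {"tx": 0, "ty": 0, "tz": 0.12, "wx": 0, "wy": 0, "wz": 0}
    - {"tx": 0, "ty": 0, "tz": 0.24, "wx": 0, "wy": 0, "wz": 0}
    - {"tx": 0, "ty": 0, "tz": 0.3, "wx": 0, "wy": 0, "wz": 0}
    - {"tx": 0, "ty": 0, "tz": 0.33, "wx": 0, "wy": 0, "wz": 0}
    - {"tx": 0, "ty": 0, "tz": 0.345, "wx": 0, "wy": 0, "wz": 0}
    - {"tx": 0, "ty": 0, "tz": 0.353, "wx": 0, "wy": 0, "wz": 0}
    - {"tx": 0, "ty": 0, "tz": 0.353, "wx": 0, "wy": 0, "wz": 0}

```text
time: 5.65
tcp_pos: [0.5453, -0.3373, 0.0139]
orientation: [0.0, 1.0, -0.0, 0.001]
wrist_force: [-0.4, -0.4, -5.1]
grip_width: 0.53
gripper_force: 73.7
```

Call:
drive_tool:
  plan:
    - {"tx": 0, "ty": 0, "tz": 0, "wx": 0, "wy": 0, "wz": 0}
    - {"tx": 0, "ty": 0, "tz": 0, "wx": 0, "wy": 0, "wz": 0}
    - {"tx": 0, "ty": 0, "tz": 0, "wx": 0, "wy": 0, "wz": 0}
    - {"tx": 0, "ty": 0, "tz": 0, "wx": 0, "wy": 0, "wz": 0}
    - {"tx": 0, "ty": 0, "tz": 0, "wx": 0, "wy": 0, "wz": 0}
    - {"tx": 0, "ty": 0, "tz": 0, "wx": 0, "wy": 0, "wz": 0}
  jaw: 0

```text
time: 6.25
tcp_pos: [0.5446, -0.3374, 0.0127]
orientation: [0.0, 1.0, -0.001, 0.0]
wrist_force: [0.6, 0.1, -0.0]
grip_width: 1.0
gripper_force: 0.0
```

Call:
drive_tool:
  plan:
    - {"tx": 0, "ty": 0, "tz": -0.15, "wx": 0, "wy": 0, "wz": 0}
    - {"tx": 0, "ty": 0, "tz": -0.3, "wx": 0, "wy": 0, "wz": 0}
    - {"tx": 0, "ty": 0, "tz": -0.46, "wx": 0, "wy": 0, "wz": 0}
    - {"tx": -0.268, "ty": -1, "tz": -0.46, "wx": 0, "wy": 0, "wz": 0}
    - {"tx": -0.268, "ty": -1, "tz": -0.46, "wx": 0, "wy": 0, "wz": 0}
    - {"tx": -0.268, "ty": -1, "tz": -0.46, "wx": 0, "wy": 0, "wz": 0}
    - {"tx": -0.268, "ty": -1, "tz": -0.46, "wx": 0, "wy": 0, "wz": 0}
    - {"tx": -0.268, "ty": -1, "tz": -0.46, "wx": 0, "wy": 0, "wz": 0}
    - {"tx": -0.268, "ty": -1, "tz": -0.46, "wx": 0, "wy": 0, "wz": 0}
    - {"tx": -0.268, "ty": -1, "tz": -0.46, "wx": 0, "wy": 0, "wz": 0}
    - {"tx": -0.268, "ty": -1, "tz": -0.46, "wx": 0, "wy": 0, "wz": 0}
  jaw: 0.15

```text
time: 7.35
tcp_pos: [0.4645, -0.0356, 0.1512]
orientation: [-0.0, 1.0, 0.001, 0.001]
wrist_force: [0.3, 0.4, 0.1]
grip_width: 0.849
gripper_force: 0.0
```

Call:
drive_tool:
  plan:
    - {"tx": 0, "ty": -0.2, "tz": 0, "wx": 0, "wy": 0, "wz": 0}
    - {"tx": 0, "ty": -0.408, "tz": 0, "wx": 0, "wy": 0, "wz": 0}
    - {"tx": 0, "ty": -0.408, "tz": 0, "wx": 0, "wy": 0, "wz": 0}
    - {"tx": 0, "ty": -0.408, "tz": 0, "wx": 0, "wy": 0, "wz": 0}
    - {"tx": 0, "ty": -0.408, "tz": 0, "wx": 0, "wy": 0, "wz": 0}

```text
time: 7.85
tcp_pos: [0.4651, 0.0845, 0.1504]
orientation: [0.0, 1.0, -0.001, -0.0]
wrist_force: [0.2, -1.1, 0.5]
grip_width: 0.851
gripper_force: 0.0
```

```bash
python3 - <<'E'
from h import *
go(.4645,.0865,.010,0);print(get_state()['grip_width'])
E
```

```text
t 7.85 pos [0.4651 0.0845 0.1504] yaw -0.09
txyz [-0.0016 -0.007   0.4681] wxyz [ 0.0016  0.001  -0.0029]
0.8514789258632847
```

Call:
drive_tool:
  plan:
    - {"tx": 0, "ty": 0, "tz": 0.15, "wx": 0, "wy": 0, "wz": 0}
    - {"tx": 0, "ty": 0, "tz": 0.3, "wx": 0, "wy": 0, "wz": 0}
    - {"tx": 0, "ty": 0, "tz": 0.4, "wx": 0, "wy": 0, "wz": 0}
    - {"tx": 0, "ty": 0, "tz": 0.467, "wx": 0, "wy": 0, "wz": 0}
    - {"tx": 0, "ty": 0, "tz": 0.467, "wx": 0, "wy": 0, "wz": 0}

```text
time: 8.35
tcp_pos: [0.4637, 0.083, 0.0082]
orientation: [0.001, 1.0, -0.002, -0.002]
wrist_force: [0.2, 0.3, -0.6]
grip_width: 0.846
gripper_force: 0.1
```

Call:
drive_tool:
  plan:
    - {"tx": 0, "ty": 0, "tz": 0, "wx": 0, "wy": 0, "wz": 0}
    - {"tx": 0, "ty": 0, "tz": 0, "wx": 0, "wy": 0, "wz": 0}
    - {"tx": 0, "ty": 0, "tz": 0, "wx": 0, "wy": 0, "wz": 0}
    - {"tx": 0, "ty": 0, "tz": 0, "wx": 0, "wy": 0, "wz": 0}
    - {"tx": 0, "ty": 0, "tz": 0, "wx": 0, "wy": 0, "wz": 0}
    - {"tx": 0, "ty": 0, "tz": 0, "wx": 0, "wy": 0, "wz": 0}
  jaw: 1
  newtons: 35

```text
time: 8.95
tcp_pos: [0.4658, 0.0851, 0.0123]
orientation: [0.0, 1.0, -0.001, 0.001]
wrist_force: [0.2, -1.7, 6.7]
grip_width: 0.562
gripper_force: 36.9
```

Call:
drive_tool:
  plan:
    - {"tx": 0, "ty": 0, "tz": -0.12, "wx": 0, "wy": 0, "wz": 0}
    - {"tx": 0, "ty": 0, "tz": -0.27, "wx": 0, "wy": 0, "wz": 0}
    - {"tx": 0, "ty": 0, "tz": -0.4, "wx": 0, "wy": 0, "wz": 0}
    - {"tx": 0, "ty": 0.1, "tz": -0.4, "wx": 0, "wy": 0, "wz": 0}
    - {"tx": 0, "ty": 0.25, "tz": -0.4, "wx": 0, "wy": 0, "wz": 0}
    - {"tx": 0, "ty": 0.4, "tz": -0.4, "wx": 0, "wy": 0, "wz": 0}
    - {"tx": 0, "ty": 0.55, "tz": -0.4, "wx": 0, "wy": 0, "wz": 0}
    - {"tx": 0, "ty": 0.7, "tz": -0.4, "wx": 0, "wy": 0, "wz": 0}
    - {"tx": 0, "ty": 0.85, "tz": -0.4, "wx": 0, "wy": 0, "wz": 0}
    - {"tx": 0, "ty": 1, "tz": -0.4, "wx": 0, "wy": 0, "wz": 0}

```text
time: 9.95
tcp_pos: [0.4638, -0.2164, 0.1305]
orientation: [-0.0, 1.0, -0.0, 0.0]
wrist_force: [1.2, 1.6, -0.3]
grip_width: 0.564
gripper_force: 36.9
```

Call:
drive_tool:
  plan:
    - {"tx": 0, "ty": 0.15, "tz": 0, "wx": 0, "wy": 0, "wz": 0}
    - {"tx": 0.035, "ty": 0.3, "tz": 0, "wx": 0, "wy": 0, "wz": 0}
    - {"tx": 0.035, "ty": 0.408, "tz": 0, "wx": 0, "wy": 0, "wz": 0}
    - {"tx": 0.035, "ty": 0.408, "tz": 0, "wx": 0, "wy": 0, "wz": 0}
    - {"tx": 0.035, "ty": 0.408, "tz": 0.12, "wx": 0, "wy": 0, "wz": 0}
    - {"tx": 0.035, "ty": 0.408, "tz": 0.24, "wx": 0, "wy": 0, "wz": 0}
    - {"tx": 0.035, "ty": 0.408, "tz": 0.32, "wx": 0, "wy": 0, "wz": 0}
    - {"tx": 0.035, "ty": 0.408, "tz": 0.36, "wx": 0, "wy": 0, "wz": 0}
    - {"tx": 0.035, "ty": 0.408, "tz": 0.38, "wx": 0, "wy": 0, "wz": 0}
    - {"tx": 0.035, "ty": 0.408, "tz": 0.387, "wx": 0, "wy": 0, "wz": 0}
    - {"tx": 0.035, "ty": 0.408, "tz": 0.387, "wx": 0, "wy": 0, "wz": 0}

```text
time: 11.05
tcp_pos: [0.4755, -0.3375, 0.0158]
orientation: [0.0, 1.0, -0.0, 0.001]
wrist_force: [0.1, -0.6, -1.0]
grip_width: 0.57
gripper_force: 36.9
```

Call:
drive_tool:
  plan:
    - {"tx": 0, "ty": 0, "tz": 0, "wx": 0, "wy": 0, "wz": 0}
    - {"tx": 0, "ty": 0, "tz": 0, "wx": 0, "wy": 0, "wz": 0}
    - {"tx": 0, "ty": 0, "tz": 0, "wx": 0, "wy": 0, "wz": 0}
    - {"tx": 0, "ty": 0, "tz": 0, "wx": 0, "wy": 0, "wz": 0}
  jaw: 0.15

```text
time: 11.45
tcp_pos: [0.4749, -0.3374, 0.0148]
orientation: [0.0, 1.0, -0.001, 0.0]
wrist_force: [1.2, 0.6, -0.7]
grip_width: 0.847
gripper_force: 0.0
```

Call:
drive_tool:
  plan:
    - {"tx": 0, "ty": 0, "tz": -0.15, "wx": 0, "wy": 0, "wz": 0}
    - {"tx": 0, "ty": 0, "tz": -0.3, "wx": 0, "wy": 0, "wz": 0}
    - {"tx": 0, "ty": 0, "tz": -0.453, "wx": 0, "wy": 0, "wz": 0}
    - {"tx": -0.028, "ty": -1, "tz": -0.453, "wx": 0, "wy": 0, "wz": 0}
    - {"tx": -0.028, "ty": -1, "tz": -0.453, "wx": 0, "wy": 0, "wz": 0}
    - {"tx": -0.028, "ty": -1, "tz": -0.453, "wx": 0, "wy": 0, "wz": 0}
    - {"tx": -0.028, "ty": -1, "tz": -0.453, "wx": 0, "wy": 0, "wz": 0}
    - {"tx": -0.028, "ty": -1, "tz": -0.453, "wx": 0, "wy": 0, "wz": 0}
    - {"tx": -0.028, "ty": -1, "tz": -0.453, "wx": 0, "wy": 0, "wz": 0}
    - {"tx": -0.028, "ty": -1, "tz": -0.453, "wx": 0, "wy": 0, "wz": 0}
    - {"tx": -0.028, "ty": -1, "tz": -0.453, "wx": 0, "wy": 0, "wz": 0}
  jaw: 0.1

```text
time: 12.55
tcp_pos: [0.4667, -0.036, 0.1507]
orientation: [-0.0, 1.0, 0.001, 0.0]
wrist_force: [0.6, 0.2, -0.5]
grip_width: 0.903
gripper_force: 0.0
```

Call:
drive_tool:
  plan:
    - {"tx": 0, "ty": -0.12, "tz": 0, "wx": 0, "wy": 0, "wz": 0}
    - {"tx": 0, "ty": -0.12, "tz": 0, "wx": 0, "wy": 0, "wz": 0}
    - {"tx": 0, "ty": -0.12, "tz": 0.15, "wx": 0, "wy": 0, "wz": 0}
    - {"tx": 0, "ty": -0.12, "tz": 0.3, "wx": 0, "wy": 0, "wz": 0}
    - {"tx": 0, "ty": -0.12, "tz": 0.42, "wx": 0, "wy": 0, "wz": 0}
    - {"tx": 0, "ty": -0.12, "tz": 0.48, "wx": 0, "wy": 0, "wz": 0}
    - {"tx": 0, "ty": -0.12, "tz": 0.493, "wx": 0, "wy": 0, "wz": 0}
    - {"tx": 0, "ty": -0.12, "tz": 0.493, "wx": 0, "wy": 0, "wz": 0}

```text
time: 13.35
tcp_pos: [0.4668, -0.0025, 0.0026]
orientation: [0.0, 1.0, -0.001, -0.0]
wrist_force: [0.7, 0.2, 0.7]
grip_width: 0.903
gripper_force: 0.0
```

Call:
drive_tool:
  plan:
    - {"tx": 0, "ty": 0, "tz": 0, "wx": 0, "wy": 0, "wz": 0}
    - {"tx": 0, "ty": 0, "tz": 0, "wx": 0, "wy": 0, "wz": 0}
    - {"tx": 0, "ty": 0, "tz": 0, "wx": 0, "wy": 0, "wz": 0}
    - {"tx": 0, "ty": 0, "tz": 0, "wx": 0, "wy": 0, "wz": 0}
    - {"tx": 0, "ty": 0, "tz": 0, "wx": 0, "wy": 0, "wz": 0}
    - {"tx": 0, "ty": 0, "tz": 0, "wx": 0, "wy": 0, "wz": 0}
  jaw: 1
  newtons: 35

```text
time: 13.95
tcp_pos: [0.468, -0.0012, 0.0044]
orientation: [0.0, 1.0, -0.0, 0.002]
wrist_force: [-0.0, -1.4, 6.0]
grip_width: 0.593
gripper_force: 37.3
```

Call:
drive_tool:
  plan:
    - {"tx": 0, "ty": 0, "tz": -0.08, "wx": 0, "wy": 0, "wz": 0}
    - {"tx": 0, "ty": 0, "tz": -0.23, "wx": 0, "wy": 0, "wz": 0}
    - {"tx": 0, "ty": 0, "tz": -0.38, "wx": 0, "wy": 0, "wz": 0}
    - {"tx": 0, "ty": 0.1, "tz": -0.4, "wx": 0, "wy": 0, "wz": 0}
    - {"tx": -0.05, "ty": 0.25, "tz": -0.4, "wx": 0, "wy": 0, "wz": 0}
    - {"tx": -0.1, "ty": 0.4, "tz": -0.4, "wx": 0, "wy": 0, "wz": 0}
    - {"tx": -0.15, "ty": 0.55, "tz": -0.4, "wx": 0, "wy": 0, "wz": 0}
    - {"tx": -0.205, "ty": 0.7, "tz": -0.4, "wx": 0, "wy": 0, "wz": 0}
    - {"tx": -0.205, "ty": 0.85, "tz": -0.4, "wx": 0, "wy": 0, "wz": 0}
    - {"tx": -0.205, "ty": 1, "tz": -0.4, "wx": 0, "wy": 0, "wz": 0}

```text
time: 14.95
tcp_pos: [0.4043, -0.3028, 0.1229]
orientation: [-0.0, 1.0, -0.001, 0.001]
wrist_force: [-0.2, 0.2, -1.8]
grip_width: 0.589
gripper_force: 37.2
```

Call:
drive_tool:
  plan:
    - {"tx": 0, "ty": 0.12, "tz": 0, "wx": 0, "wy": 0, "wz": 0}
    - {"tx": 0, "ty": 0.12, "tz": 0, "wx": 0, "wy": 0, "wz": 0}
    - {"tx": 0, "ty": 0.12, "tz": 0.12, "wx": 0, "wy": 0, "wz": 0}
    - {"tx": 0, "ty": 0.12, "tz": 0.24, "wx": 0, "wy": 0, "wz": 0}
    - {"tx": 0, "ty": 0.12, "tz": 0.32, "wx": 0, "wy": 0, "wz": 0}
    - {"tx": 0, "ty": 0.12, "tz": 0.36, "wx": 0, "wy": 0, "wz": 0}
    - {"tx": 0, "ty": 0.12, "tz": 0.38, "wx": 0, "wy": 0, "wz": 0}
    - {"tx": 0, "ty": 0.12, "tz": 0.387, "wx": 0, "wy": 0, "wz": 0}
    - {"tx": 0, "ty": 0.12, "tz": 0.387, "wx": 0, "wy": 0, "wz": 0}

```text
time: 15.85
tcp_pos: [0.4057, -0.3374, 0.0077]
orientation: [0.001, 1.0, -0.0, 0.001]
wrist_force: [0.6, -0.4, -1.7]
grip_width: 0.591
gripper_force: 37.3
```

Call:
drive_tool:
  plan:
    - {"tx": 0, "ty": 0, "tz": 0, "wx": 0, "wy": 0, "wz": 0}
    - {"tx": 0, "ty": 0, "tz": 0, "wx": 0, "wy": 0, "wz": 0}
    - {"tx": 0, "ty": 0, "tz": 0, "wx": 0, "wy": 0, "wz": 0}
    - {"tx": 0, "ty": 0, "tz": 0, "wx": 0, "wy": 0, "wz": 0}
  jaw: 0.1

```text
time: 16.25
tcp_pos: [0.405, -0.3373, 0.0067]
orientation: [0.0, 1.0, -0.001, 0.0]
wrist_force: [-0.1, -0.6, 0.1]
grip_width: 0.898
gripper_force: 0.0
```

Call:
drive_tool:
  plan:
    - {"tx": 0, "ty": 0, "tz": -0.15, "wx": 0, "wy": 0, "wz": 0}
    - {"tx": 0, "ty": 0, "tz": -0.3, "wx": 0, "wy": 0, "wz": 0}
    - {"tx": 0, "ty": 0, "tz": -0.48, "wx": 0, "wy": 0, "wz": 0.25}
    - {"tx": 0.42, "ty": -1, "tz": -0.48, "wx": 0, "wy": 0, "wz": 0.5}
    - {"tx": 0.42, "ty": -1, "tz": -0.48, "wx": 0, "wy": 0, "wz": 0.75}
    - {"tx": 0.42, "ty": -1, "tz": -0.48, "wx": 0, "wy": 0, "wz": 1}
    - {"tx": 0.42, "ty": -1, "tz": -0.48, "wx": 0, "wy": 0, "wz": 1}
    - {"tx": 0.42, "ty": -1, "tz": -0.48, "wx": 0, "wy": 0, "wz": 1}
    - {"tx": 0.42, "ty": -1, "tz": -0.48, "wx": 0, "wy": 0, "wz": 1}
    - {"tx": 0.42, "ty": -1, "tz": -0.48, "wx": 0, "wy": 0, "wz": 1}
    - {"tx": 0.42, "ty": -1, "tz": -0.48, "wx": 0, "wy": 0, "wz": 1}
  jaw: 0.5

```text
time: 17.35
tcp_pos: [0.5322, -0.0337, 0.1499]
orientation: [-0.0, 0.966, -0.257, -0.0]
wrist_force: [0.5, -0.7, 0.1]
grip_width: 0.5
gripper_force: 0.0
```

Call:
drive_tool:
  plan:
    - {"tx": 0, "ty": 0, "tz": 0, "wx": 0, "wy": 0, "wz": 0.25}
    - {"tx": 0, "ty": 0, "tz": 0, "wx": 0, "wy": 0, "wz": 0.5}
    - {"tx": 0, "ty": 0, "tz": 0, "wx": 0, "wy": 0, "wz": 0.75}
    - {"tx": 0, "ty": 0, "tz": 0, "wx": 0, "wy": 0, "wz": 1}
    - {"tx": 0, "ty": 0, "tz": 0, "wx": 0, "wy": 0, "wz": 1}

```text
time: 17.85
tcp_pos: [0.531, -0.0378, 0.1504]
orientation: [0.0, 0.865, -0.501, 0.0]
wrist_force: [0.5, -0.5, 0.7]
grip_width: 0.506
gripper_force: 0.0
```

Call:
drive_tool:
  plan:
    - {"tx": 0, "ty": 0, "tz": 0, "wx": 0, "wy": 0, "wz": 0.25}
    - {"tx": 0, "ty": 0, "tz": 0, "wx": 0, "wy": 0, "wz": 0.5}
    - {"tx": 0, "ty": 0, "tz": 0, "wx": 0, "wy": 0, "wz": 0.75}
    - {"tx": 0, "ty": 0, "tz": 0, "wx": 0, "wy": 0, "wz": 1}
    - {"tx": 0, "ty": 0, "tz": 0, "wx": 0, "wy": 0, "wz": 1}
    - {"tx": 0, "ty": 0, "tz": 0, "wx": 0, "wy": 0, "wz": 1}

```text
time: 18.45
tcp_pos: [0.5311, -0.0375, 0.1504]
orientation: [-0.0, 0.709, -0.706, 0.0]
wrist_force: [-0.5, -0.3, 0.2]
grip_width: 0.502
gripper_force: 0.0
```

```bash
python3 - <<'E'
from h import *
go(.532,0,.02,-90)
W=np.load('w1.npz')['W']
k=(W[...,2]>.04)&(W[...,2]<.072)&(W[...,0]>.515)&(W[...,0]<.56)&(abs(W[...,1])<.035);p=W[k];print('panel wrist',np.median(p,0),np.percentile(p[:,0],[2,50,98]),len(p))
k=(W[...,2]>.07)&(W[...,2]<.085)&(W[...,0]>.57)&(W[...,0]<.66)&(abs(W[...,1])<.1);p=W[k];print('unit wrist',np.percentile(p[:,0],[1,5]))
c=shot('top','top1.png')
E
```

```text
t 18.45 pos [ 0.5311 -0.0375  0.1504] yaw -89.77
txyz [-0.1251 -0.0034  0.4346] wxyz [-0.0002 -0.0001  0.0075]
panel wrist [ 5.30343554e-01 -2.37374229e-04  4.79419337e-02] [0.52593254 0.53034355 0.53376295] 492
unit wrist [0.58846249 0.58889356]
```

View pics/top1.png

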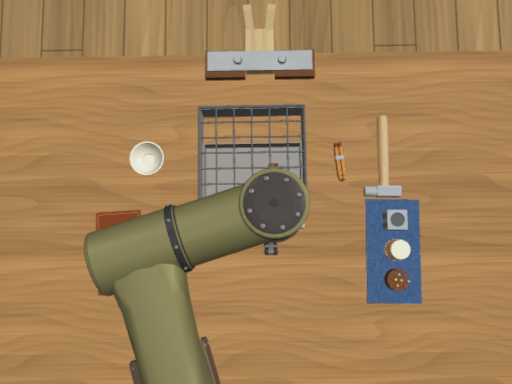

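All three now stand upright on the mat, at top pixels (398,219), (398,250) and (398,280). Next I'll pinch the drawer edge.

Call:
drive_tool:
  plan:
    - {"tx": -0.12, "ty": 0, "tz": 0, "wx": 0, "wy": 0, "wz": 0}
    - {"tx": -0.12, "ty": 0, "tz": 0.1, "wx": 0, "wy": 0, "wz": 0}
    - {"tx": -0.12, "ty": 0, "tz": 0.25, "wx": 0, "wy": 0, "wz": 0}
    - {"tx": -0.12, "ty": 0, "tz": 0.35, "wx": 0, "wy": 0, "wz": 0}
    - {"tx": -0.12, "ty": 0, "tz": 0.42, "wx": 0, "wy": 0, "wz": 0}
    - {"tx": -0.12, "ty": 0, "tz": 0.435, "wx": 0, "wy": 0, "wz": 0}
    - {"tx": -0.12, "ty": 0, "tz": 0.435, "wx": 0, "wy": 0, "wz": 0}

```text
time: 19.2
tcp_pos: [0.5311, -0.0015, 0.0197]
orientation: [0.001, 0.707, -0.707, -0.0]
wrist_force: [-0.1, -0.2, 0.9]
grip_width: 0.501
gripper_force: 0.0
```

Call:
drive_tool:
  plan:
    - {"tx": 0, "ty": 0, "tz": 0, "wx": 0, "wy": 0, "wz": 0}
    - {"tx": 0, "ty": 0, "tz": 0, "wx": 0, "wy": 0, "wz": 0}
    - {"tx": 0, "ty": 0, "tz": 0, "wx": 0, "wy": 0, "wz": 0}
    - {"tx": 0, "ty": 0, "tz": 0, "wx": 0, "wy": 0, "wz": 0}
    - {"tx": 0, "ty": 0, "tz": 0, "wx": 0, "wy": 0, "wz": 0}
    - {"tx": 0, "ty": 0, "tz": 0, "wx": 0, "wy": 0, "wz": 0}
  jaw: 1
  newtons: 40

```text
time: 19.8
tcp_pos: [0.5321, -0.0011, 0.0214]
orientation: [0.001, -0.707, 0.707, -0.001]
wrist_force: [-1.2, 0.9, 6.5]
grip_width: 0.087
gripper_force: 41.3
```

Call:
drive_tool:
  plan:
    - {"tx": 0, "ty": 0.03, "tz": 0, "wx": 0, "wy": 0, "wz": 0}
    - {"tx": 0, "ty": 0.08, "tz": 0, "wx": 0, "wy": 0, "wz": 0}
    - {"tx": 0, "ty": 0.13, "tz": 0, "wx": 0, "wy": 0, "wz": 0}
    - {"tx": 0, "ty": 0.18, "tz": 0, "wx": 0, "wy": 0, "wz": 0}
    - {"tx": 0, "ty": 0.23, "tz": 0, "wx": 0, "wy": 0, "wz": 0}
    - {"tx": 0, "ty": 0.28, "tz": 0, "wx": 0, "wy": 0, "wz": 0}
    - {"tx": 0, "ty": 0.32, "tz": 0, "wx": 0, "wy": 0, "wz": 0}
    - {"tx": 0, "ty": 0.34, "tz": 0, "wx": 0, "wy": 0, "wz": 0}
    - {"tx": 0, "ty": 0.353, "tz": 0, "wx": 0, "wy": 0, "wz": 0}
    - {"tx": 0, "ty": 0.353, "tz": 0, "wx": 0, "wy": 0, "wz": 0}

```text
time: 20.8
tcp_pos: [0.4256, -0.0015, 0.0214]
orientation: [0.001, -0.707, 0.707, -0.001]
wrist_force: [-1.3, -2.7, 7.8]
grip_width: 0.085
gripper_force: 41.6
```

```bash
python3 - <<'E'
from h import *
go(.424,0,.02,-90);print(get_state()['wrist_force'],get_state()['grip_width'])
E
```

```text
t 20.8 pos [ 0.4256 -0.0015  0.0214] yaw -90.03
txyz [-0.0051  0.0054  0.0048] wxyz [-0.005 -0.001 -0.001]
[-1.33338699 -2.7217356   7.79361707] 0.08487655572880522
```

Call:
drive_tool:
  plan:
    - {"tx": 0, "ty": 0, "tz": 0, "wx": 0, "wy": 0, "wz": 0}
    - {"tx": 0, "ty": 0, "tz": 0, "wx": 0, "wy": 0, "wz": 0}
    - {"tx": 0, "ty": 0, "tz": 0, "wx": 0, "wy": 0, "wz": 0}
    - {"tx": 0, "ty": 0, "tz": 0, "wx": 0, "wy": 0, "wz": 0}
    - {"tx": 0, "ty": 0, "tz": -0.1, "wx": 0, "wy": 0, "wz": 0}
    - {"tx": 0, "ty": 0, "tz": -0.25, "wx": 0, "wy": 0, "wz": -0.25}
    - {"tx": 0, "ty": 0, "tz": -0.4, "wx": 0, "wy": 0, "wz": -0.5}
    - {"tx": 0, "ty": 0, "tz": -0.55, "wx": 0, "wy": 0, "wz": -0.75}
    - {"tx": 0, "ty": 0, "tz": -0.6, "wx": 0, "wy": 0, "wz": -1}
    - {"tx": 0, "ty": 0, "tz": -0.6, "wx": 0, "wy": 0, "wz": -1}
  jaw: 0.5

```text
time: 21.8
tcp_pos: [0.4264, -0.0009, 0.2027]
orientation: [-0.002, 0.866, -0.5, 0.002]
wrist_force: [-0.6, -0.2, 0.1]
grip_width: 0.499
gripper_force: 0.0
```

Call:
drive_tool:
  plan:
    - {"tx": 0, "ty": 0, "tz": 0, "wx": 0, "wy": 0, "wz": -0.25}
    - {"tx": 0, "ty": 0, "tz": 0, "wx": 0, "wy": 0, "wz": -0.5}
    - {"tx": 0, "ty": 0, "tz": 0, "wx": 0, "wy": 0, "wz": -0.75}
    - {"tx": 0, "ty": 0, "tz": 0, "wx": 0, "wy": 0, "wz": -1}
    - {"tx": 0, "ty": 0, "tz": 0, "wx": 0, "wy": 0, "wz": -1}

```text
time: 22.3
tcp_pos: [0.4248, -0.0012, 0.1983]
orientation: [0.001, 0.966, -0.26, -0.001]
wrist_force: [-0.5, -0.7, -0.0]
grip_width: 0.501
gripper_force: 0.0
```

Call:
drive_tool:
  plan:
    - {"tx": 0, "ty": 0, "tz": 0, "wx": 0, "wy": 0, "wz": -0.25}
    - {"tx": 0, "ty": 0, "tz": 0, "wx": 0, "wy": 0, "wz": -0.5}
    - {"tx": 0, "ty": 0, "tz": 0, "wx": 0, "wy": 0, "wz": -0.75}
    - {"tx": 0, "ty": 0, "tz": 0, "wx": 0, "wy": 0, "wz": -1}
    - {"tx": 0, "ty": 0, "tz": 0, "wx": 0, "wy": 0, "wz": -1}
    - {"tx": 0, "ty": 0, "tz": 0, "wx": 0, "wy": 0, "wz": -1}

```text
time: 22.9
tcp_pos: [0.4251, -0.0012, 0.1992]
orientation: [0.0, 1.0, -0.004, -0.0]
wrist_force: [-0.4, -0.6, 0.3]
grip_width: 0.501
gripper_force: 0.0
```

```bash
cat >> h.py <<'E'
def clamp(c,x0,x1,y0,y1,zlo,zhi):
    W=cloud(c);h=cv2.cvtColor(c['img'],cv2.COLOR_RGB2HSV).astype(int)
    k=(W[...,2]>zlo)&(W[...,2]<zhi)&(W[...,0]>x0)&(W[...,0]<x1)&(W[...,1]>y0)&(W[...,1]<y1)
    k=k.astype(np.uint8);n,l,st,_=cv2.connectedComponentsWithStats(k);i=1+st[1:,4].argmax()
    p=W[l==i];r=cv2.minAreaRect((p[:,:2]*1000).astype(np.float32))
    print('clamp',len(p),np.round(r[0],1),np.round(r[1],1),round(r[2],2),'z',np.percentile(p[:,2],[2,50,98]).round(4))
E
python3 - <<'E'
from h import *
c=shot('wrist','w2.png');clamp(c,.432,.62,-.1,0.01,.016,.045)
c=shot('top','top2.png');clamp(c,.432,.583,-.1,0.01,.016,.045)
go(.5165,-.046,.15,4)
E
```

```text
clamp 3241 [514.1 -47.5] [ 29.3 132. ] 85.24 z [0.019  0.0294 0.0316]
clamp 549 [519.5 -47.2] [ 28.8 125.7] 86.58 z [0.0246 0.03   0.0346]
t 23.0 pos [ 0.4252 -0.0012  0.1995] yaw -0.31
txyz [0.3052 0.1477 0.1647] wxyz [ 0.0005  0.001  -0.1437]
```

View pics/w2.png

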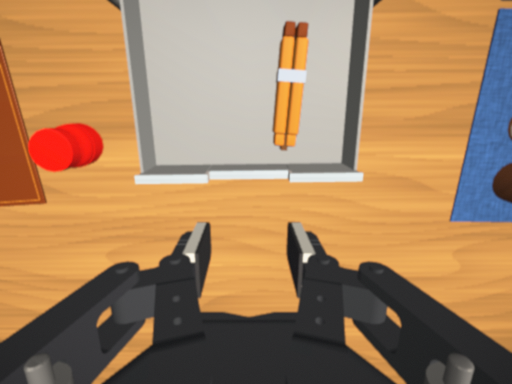

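Drawer is out and the whole clamp (290,85) is clear of the roof. It lies at yaw about -4° with its leather jaws toward +x.

Call:
drive_tool:
  plan:
    - {"tx": 0.13, "ty": 0.08, "tz": 0, "wx": 0, "wy": 0, "wz": 0.125}
    - {"tx": 0.27, "ty": 0.152, "tz": 0, "wx": 0, "wy": 0, "wz": 0.125}
    - {"tx": 0.27, "ty": 0.152, "tz": 0, "wx": 0, "wy": 0, "wz": 0.125}
    - {"tx": 0.27, "ty": 0.152, "tz": 0.15, "wx": 0, "wy": 0, "wz": 0.125}
    - {"tx": 0.27, "ty": 0.152, "tz": 0.3, "wx": 0, "wy": 0, "wz": 0.125}
    - {"tx": 0.27, "ty": 0.152, "tz": 0.45, "wx": 0, "wy": 0, "wz": 0.125}
    - {"tx": 0.27, "ty": 0.152, "tz": 0.56, "wx": 0, "wy": 0, "wz": 0.125}
    - {"tx": 0.27, "ty": 0.152, "tz": 0.61, "wx": 0, "wy": 0, "wz": 0.125}
    - {"tx": 0.27, "ty": 0.152, "tz": 0.633, "wx": 0, "wy": 0, "wz": 0.125}
    - {"tx": 0.27, "ty": 0.152, "tz": 0.633, "wx": 0, "wy": 0, "wz": 0.125}
  jaw: 0.3

```text
time: 24.0
tcp_pos: [0.5059, -0.0469, 0.0095]
orientation: [0.0, 0.999, -0.034, -0.0]
wrist_force: [0.2, -0.6, 0.2]
grip_width: 0.7
gripper_force: 0.0
```

Call:
drive_tool:
  plan:
    - {"tx": 0, "ty": 0, "tz": 0, "wx": 0, "wy": 0, "wz": 0}
    - {"tx": 0, "ty": 0, "tz": 0, "wx": 0, "wy": 0, "wz": 0}
    - {"tx": 0, "ty": 0, "tz": 0, "wx": 0, "wy": 0, "wz": 0}
    - {"tx": 0, "ty": 0, "tz": 0, "wx": 0, "wy": 0, "wz": 0}
    - {"tx": 0, "ty": 0, "tz": 0, "wx": 0, "wy": 0, "wz": 0}
    - {"tx": 0, "ty": 0, "tz": 0, "wx": 0, "wy": 0, "wz": 0}
  jaw: 1
  newtons: 30

```text
time: 24.6
tcp_pos: [0.5073, -0.0468, 0.0115]
orientation: [-0.0, 0.999, -0.033, 0.001]
wrist_force: [-1.1, 1.6, 5.7]
grip_width: 0.316
gripper_force: 32.1
```

```bash
python3 - <<'E'
from h import *
D=np.load('top0.npz');W=D['W'];hsv=cv2.cvtColor(D['img'],cv2.COLOR_RGB2HSV).astype(int)
k=(hsv[...,2]<140)&(hsv[...,0]<14)&(hsv[...,1]>150)&(W[...,1]>.25)&(W[...,1]<.42)&(W[...,0]<.62)&(W[...,0]>.33)
k=cv2.morphologyEx(k.astype(np.uint8),cv2.MORPH_CLOSE,np.ones((7,7)));k=cv2.morphologyEx(k,cv2.MORPH_OPEN,np.ones((5,5)))
p=W[k>0];print(len(p),cv2.minAreaRect((p[:,:2]*1000).astype(np.float32)),p.mean(0))
x=p-p.mean(0);w,v=np.linalg.eigh(np.cov(x[:,:2].T));print(np.degrees(np.arctan2(v[1,1],v[0,1])))
go(.476,.325,.13,0)
E
```

```text
3693 ((474.79248046875, 326.5579833984375), (198.12672424316406, 102.36186981201172), 7.204043865203857) [nan nan nan]
nan
t 24.6 pos [ 0.5073 -0.0468  0.0115] yaw -3.82
txyz [-0.1854 -1.2296 -0.3951] wxyz [-0.0003 -0.005  -0.1272]
```

Call:
drive_tool:
  plan:
    - {"tx": 0, "ty": 0, "tz": -0.08, "wx": 0, "wy": 0, "wz": 0}
    - {"tx": 0, "ty": 0, "tz": -0.2, "wx": 0, "wy": 0, "wz": 0}
    - {"tx": 0, "ty": 0, "tz": -0.35, "wx": 0, "wy": 0, "wz": 0}
    - {"tx": -0.05, "ty": -0.05, "tz": -0.45, "wx": 0, "wy": 0, "wz": 0}
    - {"tx": -0.15, "ty": -0.15, "tz": -0.45, "wx": 0, "wy": 0, "wz": -0.13}
    - {"tx": -0.18, "ty": -0.3, "tz": -0.45, "wx": 0, "wy": 0, "wz": -0.13}
    - {"tx": -0.18, "ty": -0.45, "tz": -0.45, "wx": 0, "wy": 0, "wz": -0.13}
    - {"tx": -0.18, "ty": -0.6, "tz": -0.45, "wx": 0, "wy": 0, "wz": -0.13}
    - {"tx": -0.18, "ty": -0.75, "tz": -0.45, "wx": 0, "wy": 0, "wz": -0.13}
    - {"tx": -0.18, "ty": -0.9, "tz": -0.45, "wx": 0, "wy": 0, "wz": -0.13}
    - {"tx": -0.18, "ty": -1, "tz": -0.45, "wx": 0, "wy": 0, "wz": -0.13}
    - {"tx": -0.18, "ty": -1, "tz": -0.45, "wx": 0, "wy": 0, "wz": -0.13}

```text
time: 25.8
tcp_pos: [0.4717, 0.2589, 0.1437]
orientation: [0.0, 1.0, 0.002, -0.001]
wrist_force: [0.3, 0.2, -0.4]
grip_width: 0.321
gripper_force: 31.3
```

```bash
python3 - <<'E'
from h import *
c=shot('wrist','w3.png');W=cloud(c);np.savez('w3.npz',W=W,img=c['img'])
D=np.load('top0.npz')
for W,im in((W,c['img']),(D['W'],D['img'])):
    hsv=cv2.cvtColor(im,cv2.COLOR_RGB2HSV).astype(int)
    k=(hsv[...,2]<155)&(hsv[...,0]<13)&(hsv[...,1]>140)&(W[...,1]>.25)&(W[...,1]<.42)&(W[...,0]<.62)&(W[...,0]>.33)&(W[...,2]<.015)
    k=cv2.morphologyEx(k.astype(np.uint8),cv2.MORPH_OPEN,np.ones((3,3)));n,l,st,_=cv2.connectedComponentsWithStats(k);i=1+st[1:,4].argmax()
    p=W[l==i];p=p[np.isfinite(p[:,2])];print(len(p),cv2.minAreaRect((p[:,:2]*1000).astype(np.float32)),p[:,0].min(),p[:,0].max())
go(.476,.325,.13,0)
E
```

```text
Traceback (most recent call last):
ValueError: attempt to get argmax of an empty sequence
```

View pics/w3.png

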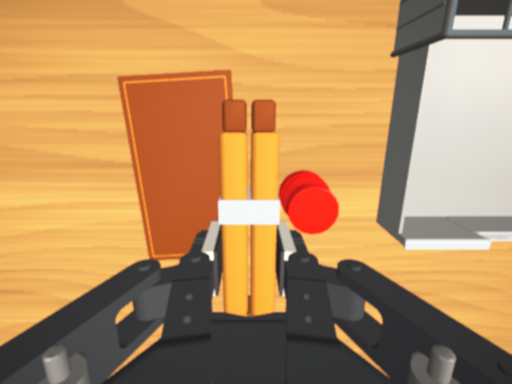

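```bash
python3 - <<'E'
from h import *
c0=capture('top'); im=np.load('top0.npz')['img']
T=np.linalg.inv(c0['extrinsics'])
hsv=cv2.cvtColor(im,cv2.COLOR_RGB2HSV).astype(int)
k=np.zeros(im.shape[:2],np.uint8);k[200:305,85:152]=((hsv[...,0]<14)&(hsv[...,1]>155))[200:305,85:152]
k=cv2.morphologyEx(k,cv2.MORPH_CLOSE,np.ones((5,5)));k=cv2.morphologyEx(k,cv2.MORPH_OPEN,np.ones((7,7)))
cn=max(cv2.findContours(k,0,cv2.CHAIN_APPROX_NONE)[0],key=cv2.contourArea)[:,0]
d=np.c_[(cn[:,0]-c0['cx'])/c0['fx'],(cn[:,1]-c0['cy'])/c0['fy'],np.ones(len(cn))]@T[:3,:3].T
P=T[:3,3]+d*((.004-T[2,3])/d[:,2])[:,None]
print(cv2.minAreaRect((P[:,:2]*1000).astype(np.float32)),cv2.contourArea((P[:,:2]*1000).astype(np.float32)))
m=cv2.moments((P[:,:2]*1000).astype(np.float32));print(m['m10']/m['m00'],m['m01']/m['m00'],np.degrees(.5*np.arctan2(2*m['mu11'],m['mu20']-m['mu02'])))
c=capture('wrist');T=np.linalg.inv(c['extrinsics'])
for u,v in [(119,76),(231,70),(150,259)]:
    d=T[:3,:3]@[(u-c['cx'])/c['fx'],(v-c['cy'])/c['fy'],1];print((T[:3,3]+d*(.004-T[2,3])/d[2]).round(4))
W=cloud(c);s=get_state();k=(W[...,2]>.10)&(W[...,0]>.49);p=W[k];k=np.isfinite(p[:,0]);p=p[k];p=p[(abs(p[:,1]-.259)<.022)];print('held',p.min(0),p.max(0),s['tcp_pos'])
E
```

```text
((477.0221862792969, 325.33233642578125), (199.32887268066406, 109.77627563476562), 3.524400472640991) 21129.301224550698
476.9950823900014 325.4539207744017 3.5725434339775886
[0.5712 0.3799 0.004 ]
[0.5768 0.2721 0.004 ]
[0.3735 0.3691 0.004 ]
held [0.49000403 0.23700825 0.13916087] [0.54489548 0.2761671  0.24823519] [0.4721608  0.25572157 0.14458654]
```

Call:
drive_tool:
  plan:
    - {"tx": -0.023, "ty": -0.12, "tz": 0, "wx": 0, "wy": 0, "wz": -0.115}
    - {"tx": -0.023, "ty": -0.223, "tz": 0, "wx": 0, "wy": 0, "wz": -0.115}
    - {"tx": -0.023, "ty": -0.223, "tz": 0, "wx": 0, "wy": 0, "wz": -0.115}
    - {"tx": -0.023, "ty": -0.223, "tz": 0.15, "wx": 0, "wy": 0, "wz": -0.115}
    - {"tx": -0.023, "ty": -0.223, "tz": 0.3, "wx": 0, "wy": 0, "wz": -0.115}
    - {"tx": -0.023, "ty": -0.223, "tz": 0.4, "wx": 0, "wy": 0, "wz": -0.115}
    - {"tx": -0.023, "ty": -0.223, "tz": 0.43, "wx": 0, "wy": 0, "wz": -0.115}
    - {"tx": -0.023, "ty": -0.223, "tz": 0.445, "wx": 0, "wy": 0, "wz": -0.115}
    - {"tx": -0.023, "ty": -0.223, "tz": 0.453, "wx": 0, "wy": 0, "wz": -0.115}
    - {"tx": -0.023, "ty": -0.223, "tz": 0.453, "wx": 0, "wy": 0, "wz": -0.115}

```text
time: 26.95
tcp_pos: [0.4662, 0.3235, 0.0108]
orientation: [-0.001, 1.0, 0.031, 0.001]
wrist_force: [0.4, -0.7, -1.5]
grip_width: 0.32
gripper_force: 31.3
```

Call:
drive_tool:
  plan:
    - {"tx": 0, "ty": 0, "tz": 0, "wx": 0, "wy": 0, "wz": 0}
    - {"tx": 0, "ty": 0, "tz": 0, "wx": 0, "wy": 0, "wz": 0}
    - {"tx": 0, "ty": 0, "tz": 0, "wx": 0, "wy": 0, "wz": 0}
    - {"tx": 0, "ty": 0, "tz": -0.1, "wx": 0, "wy": 0, "wz": 0}
    - {"tx": 0, "ty": 0, "tz": -0.25, "wx": 0, "wy": 0, "wz": 0}
    - {"tx": 0, "ty": 0.05, "tz": -0.4, "wx": 0, "wy": 0, "wz": 0}
    - {"tx": 0, "ty": 0.2, "tz": -0.45, "wx": 0, "wy": 0, "wz": 0}
    - {"tx": 0, "ty": 0.35, "tz": -0.45, "wx": 0, "wy": 0, "wz": 0}
    - {"tx": 0, "ty": 0.5, "tz": -0.45, "wx": 0, "wy": 0, "wz": 0.115}
    - {"tx": 0, "ty": 0.8, "tz": -0.45, "wx": 0, "wy": 0, "wz": 0.115}
    - {"tx": 0, "ty": 1, "tz": -0.45, "wx": 0, "wy": 0, "wz": 0.115}
    - {"tx": 0, "ty": 1, "tz": -0.45, "wx": 0, "wy": 0, "wz": 0.115}
  jaw: 0.3

```text
time: 28.15
tcp_pos: [0.4836, 0.0218, 0.1447]
orientation: [-0.0, 1.0, 0.001, 0.001]
wrist_force: [1.2, 0.3, 0.1]
grip_width: 0.698
gripper_force: 0.0
```

```bash
python3 - <<'E'
from h import *
c=shot('top','top3.png');clamp(c,.37,.58,.27,.38,.016,.045)
go(.425,0,.15,-30)
i=cv2.imread('pics/top3.png')[120:330,70:440];cv2.imwrite('pics/top3c.png',cv2.resize(i,None,fx=2,fy=2,interpolation=cv2.INTER_CUBIC))
E
```

```text
clamp 472 [494.6 324.3] [93.1 31.1] 2.16 z [0.018  0.0278 0.0328]
t 28.2 pos [0.4836 0.0161 0.145 ] yaw -0.14
txyz [-0.1951  0.0541 -0.0169] wxyz [ 0.0028 -0.0026  0.9954]
```

View pics/top3c.png

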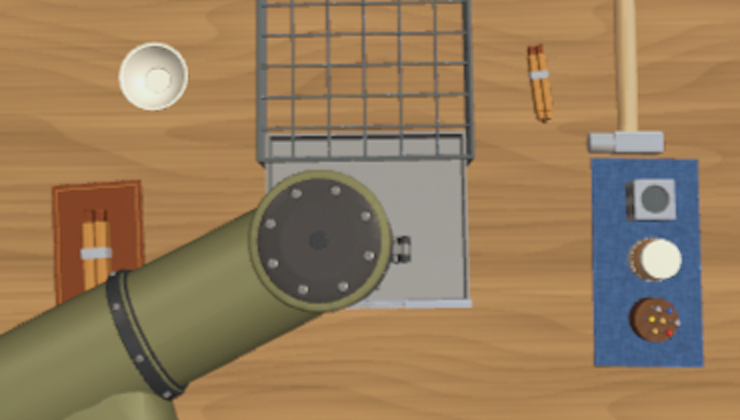

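Call:
drive_tool:
  plan:
    - {"tx": -0.15, "ty": 0.065, "tz": 0, "wx": 0, "wy": 0, "wz": 0}
    - {"tx": -0.3, "ty": 0.065, "tz": 0, "wx": 0, "wy": 0, "wz": 0}
    - {"tx": -0.38, "ty": 0.065, "tz": 0, "wx": 0, "wy": 0, "wz": 0}
    - {"tx": -0.38, "ty": 0.065, "tz": 0, "wx": 0, "wy": 0, "wz": 0}
    - {"tx": -0.38, "ty": 0.065, "tz": 0.15, "wx": 0, "wy": 0, "wz": 0}
    - {"tx": -0.38, "ty": 0.065, "tz": 0.3, "wx": 0, "wy": 0, "wz": 0}
    - {"tx": -0.38, "ty": 0.065, "tz": 0.41, "wx": 0, "wy": 0, "wz": 0}
    - {"tx": -0.38, "ty": 0.065, "tz": 0.41, "wx": 0, "wy": 0, "wz": 0}
    - {"tx": -0.38, "ty": 0.065, "tz": 0.41, "wx": 0, "wy": 0, "wz": 0}
  jaw: 1

```text
time: 29.1
tcp_pos: [0.3705, 0.0037, 0.0223]
orientation: [0.001, 1.0, 0.001, 0.0]
wrist_force: [0.4, -0.4, 0.9]
grip_width: 0.001
gripper_force: 0.0
```

Call:
drive_tool:
  plan:
    - {"tx": 0.08, "ty": 0, "tz": 0, "wx": 0, "wy": 0, "wz": 0}
    - {"tx": 0.14, "ty": 0, "tz": 0, "wx": 0, "wy": 0, "wz": 0}
    - {"tx": 0.2, "ty": 0, "tz": 0, "wx": 0, "wy": 0, "wz": 0}
    - {"tx": 0.26, "ty": 0, "tz": 0, "wx": 0, "wy": 0, "wz": 0}
    - {"tx": 0.32, "ty": 0, "tz": 0, "wx": 0, "wy": 0, "wz": 0}
    - {"tx": 0.38, "ty": 0, "tz": 0, "wx": 0, "wy": 0, "wz": 0}
    - {"tx": 0.44, "ty": 0, "tz": 0, "wx": 0, "wy": 0, "wz": 0}
    - {"tx": 0.5, "ty": 0, "tz": 0, "wx": 0, "wy": 0, "wz": 0}
    - {"tx": 0.56, "ty": 0, "tz": 0, "wx": 0, "wy": 0, "wz": 0}
    - {"tx": 0.62, "ty": 0, "tz": 0, "wx": 0, "wy": 0, "wz": 0}
    - {"tx": 0.66, "ty": 0, "tz": 0, "wx": 0, "wy": 0, "wz": 0}
    - {"tx": 0.66, "ty": 0, "tz": 0, "wx": 0, "wy": 0, "wz": 0}

```text
time: 30.3
tcp_pos: [0.5706, 0.0044, 0.0234]
orientation: [0.0, 1.0, 0.001, 0.002]
wrist_force: [-1.0, -0.6, 0.2]
grip_width: 0.002
gripper_force: 0.0
```

```bash
python3 - <<'E'
from h import *
go(.579,0,.022,0);print(get_state()['wrist_force'])
c=capture('top');W=cloud(c)
k=(W[...,2]>.05)&(W[...,2]<.072)&(W[...,0]>.5)&(W[...,0]<.6)&(abs(W[...,1])<.112)&(abs(W[...,1])>.05);print('panel',np.percentile(W[k][:,0],[2,50,98]))
E
```

```text
t 30.3 pos [0.5706 0.0044 0.0234] yaw 0.07
txyz [0.0281 0.0146 0.0047] wxyz [ 0.0001 -0.0063  0.0025]
[-0.96909724 -0.57730024  0.16735904]
panel [0.58523373 0.58922668 0.59257541]
```

Call:
drive_tool:
  plan:
    - {"tx": 0.008, "ty": 0, "tz": 0, "wx": 0, "wy": 0, "wz": 0}
    - {"tx": 0.014, "ty": 0, "tz": 0, "wx": 0, "wy": 0, "wz": 0}
    - {"tx": 0.02, "ty": 0, "tz": 0, "wx": 0, "wy": 0, "wz": 0}
    - {"tx": 0.02, "ty": 0, "tz": 0, "wx": 0, "wy": 0, "wz": 0}

```text
time: 30.75
tcp_pos: [0.5739, 0.0042, 0.0213]
orientation: [0.0, 1.0, 0.001, 0.0]
wrist_force: [0.4, -0.3, 0.5]
grip_width: -0.002
gripper_force: 0.0
```

Call:
drive_tool:
  plan:
    - {"tx": 0.006, "ty": 0, "tz": 0, "wx": 0, "wy": 0, "wz": 0}
    - {"tx": 0.01, "ty": 0, "tz": 0, "wx": 0, "wy": 0, "wz": 0}
    - {"tx": 0.01, "ty": 0, "tz": 0, "wx": 0, "wy": 0, "wz": 0}

```text
time: 31.05
tcp_pos: [0.5764, 0.004, 0.0205]
orientation: [0.0, 1.0, 0.001, -0.001]
wrist_force: [-2.6, 0.9, -0.6]
grip_width: 0.001
gripper_force: 0.5
```

Call:
drive_tool:
  plan:
    - {"tx": 0.005, "ty": 0, "tz": 0, "wx": 0, "wy": 0, "wz": 0}
    - {"tx": 0.01, "ty": 0, "tz": 0, "wx": 0, "wy": 0, "wz": 0}
    - {"tx": 0.01, "ty": 0, "tz": 0, "wx": 0, "wy": 0, "wz": 0}

```text
time: 31.35
tcp_pos: [0.5771, 0.0038, 0.0195]
orientation: [0.0, 1.0, 0.001, -0.003]
wrist_force: [-11.0, 0.9, 0.6]
grip_width: -0.0
gripper_force: 0.0
```

Call:
drive_tool:
  plan:
    - {"tx": 0.005, "ty": 0, "tz": 0, "wx": 0, "wy": 0, "wz": 0}
    - {"tx": 0.01, "ty": 0, "tz": 0, "wx": 0, "wy": 0, "wz": 0}
    - {"tx": 0.01, "ty": 0, "tz": 0, "wx": 0, "wy": 0, "wz": 0}

```text
time: 31.65
tcp_pos: [0.5767, 0.0032, 0.0182]
orientation: [0.001, 1.0, 0.001, -0.007]
wrist_force: [-23.6, 1.1, 5.5]
grip_width: 0.002
gripper_force: 0.0
```

```bash
python3 - <<'E'
from h import *
c=capture('top');W=cloud(c)
k=(W[...,2]>.05)&(W[...,2]<.072)&(W[...,0]>.5)&(W[...,0]<.6)&(abs(W[...,1])<.112)&(abs(W[...,1])>.05);print('panel',np.percentile(W[k][:,0],[2,50,98]))
k=(W[...,2]>.072)&(W[...,2]<.085)&(W[...,0]>.57)&(W[...,0]<.65)&(abs(W[...,1])<.115)&(abs(W[...,1])>.05);print('unit',np.percentile(W[k][:,0],[1,5,50]))
print(get_state()['wrist_force'])
E
```

```text
panel [0.58936018 0.59092959 0.59235263]
unit [0.59214112 0.59261574 0.61842798]
[-25.35604834   0.74082817   5.46560989]
```

The drawer is shut: the force rose with no travel, and the panel is flush with the unit. I'll fetch the burr stand.

Call:
drive_tool:
  plan:
    - {"tx": -0.05, "ty": 0, "tz": 0, "wx": 0, "wy": 0, "wz": 0}
    - {"tx": -0.15, "ty": 0, "tz": -0.02, "wx": 0, "wy": 0, "wz": 0}
    - {"tx": -0.25, "ty": 0, "tz": -0.15, "wx": 0, "wy": 0, "wz": 0}
    - {"tx": -0.35, "ty": 0.1, "tz": -0.28, "wx": 0, "wy": 0, "wz": 0}
    - {"tx": -0.593, "ty": 1, "tz": -0.43, "wx": 0, "wy": 0, "wz": 0}
    - {"tx": -0.593, "ty": 1, "tz": -0.43, "wx": 0, "wy": 0, "wz": 0}
    - {"tx": -0.593, "ty": 1, "tz": -0.43, "wx": 0, "wy": 0, "wz": 0}
    - {"tx": -0.593, "ty": 1, "tz": -0.43, "wx": 0, "wy": 0, "wz": 0}
    - {"tx": -0.593, "ty": 1, "tz": -0.43, "wx": 0, "wy": 0, "wz": 0}
    - {"tx": -0.593, "ty": 1, "tz": -0.43, "wx": 0, "wy": 0, "wz": 0}
    - {"tx": -0.593, "ty": 1, "tz": -0.43, "wx": 0, "wy": 0, "wz": 0}
    - {"tx": -0.593, "ty": 1, "tz": -0.43, "wx": 0, "wy": 0, "wz": 0}
  jaw: 0.1

```text
time: 32.9
tcp_pos: [0.4052, -0.2969, 0.1501]
orientation: [0.0, 1.0, -0.001, 0.0]
wrist_force: [0.7, 0.2, 0.1]
grip_width: 0.901
gripper_force: 0.0
```

```bash
cat >> h.py <<'E'
def go(x,y,z,yaw=0,n=6):
    S=[]
    for _ in range(n): capture('top'); S.append(get_state())
    p=np.mean([s['tcp_pos'] for s in S],0); r=R.concatenate([rot(s) for s in S]).mean()
    t=R.from_euler('z',yaw,degrees=True)*R.from_quat([1,0,0,0])
    print('t',S[-1]['time'],'pos',p.round(4),'yaw',np.degrees(np.arctan2(*r.apply([1,0,0])[1::-1])).round(2))
    print('txyz',(r.inv().apply(np.array([x,y,z])-p)/.3).round(4),'wxyz',(np.degrees((r.inv()*t).as_rotvec())/30).round(4))
E
python3 - <<'E'
from h import *
go(.4053,-.3373,.0065,0)
c=capture('top');W=cloud(c)
z=np.nan_to_num(W[...,2]);m=((z>.022)&(z<.07)&(W[...,0]<.59)&(W[...,0]>.36)&(W[...,1]<-.29)&(W[...,1]>-.39)).astype(np.uint8)
n,l,st,ce=cv2.connectedComponentsWithStats(m)
for i in range(1,n):
    if st[i,4]>80:
        p=W[l==i];c_,r=cv2.minEnclosingCircle((p[:,:2]*1000).astype(np.float32));print(np.round(c_),round(r),p[:,2].max().round(3),st[i,4])
E
```

```text
t 33.2 pos [ 0.4057 -0.2954  0.1499] yaw 0.14
txyz [-0.0018  0.1395  0.478 ] wxyz [ 0.     -0.0003  0.0046]
[ 545. -337.] 32 0.055 462
[ 479. -337.] 24 0.07 189
```

Call:
drive_tool:
  plan:
    - {"tx": 0, "ty": 0.139, "tz": 0, "wx": 0, "wy": 0, "wz": 0}
    - {"tx": 0, "ty": 0.139, "tz": 0, "wx": 0, "wy": 0, "wz": 0}
    - {"tx": 0, "ty": 0.139, "tz": 0.15, "wx": 0, "wy": 0, "wz": 0}
    - {"tx": 0, "ty": 0.139, "tz": 0.3, "wx": 0, "wy": 0, "wz": 0}
    - {"tx": 0, "ty": 0.139, "tz": 0.4, "wx": 0, "wy": 0, "wz": 0}
    - {"tx": 0, "ty": 0.139, "tz": 0.46, "wx": 0, "wy": 0, "wz": 0}
    - {"tx": 0, "ty": 0.139, "tz": 0.48, "wx": 0, "wy": 0, "wz": 0}
    - {"tx": 0, "ty": 0.139, "tz": 0.48, "wx": 0, "wy": 0, "wz": 0}

```text
time: 34.05
tcp_pos: [0.4053, -0.3374, 0.0057]
orientation: [-0.0, 1.0, 0.001, -0.001]
wrist_force: [-0.3, -0.1, 0.1]
grip_width: 0.903
gripper_force: 0.0
```

Call:
drive_tool:
  plan:
    - {"tx": 0, "ty": 0, "tz": 0, "wx": 0, "wy": 0, "wz": 0}
    - {"tx": 0, "ty": 0, "tz": 0, "wx": 0, "wy": 0, "wz": 0}
    - {"tx": 0, "ty": 0, "tz": 0, "wx": 0, "wy": 0, "wz": 0}
    - {"tx": 0, "ty": 0, "tz": 0, "wx": 0, "wy": 0, "wz": 0}
    - {"tx": 0, "ty": 0, "tz": 0, "wx": 0, "wy": 0, "wz": 0}
    - {"tx": 0, "ty": 0, "tz": 0, "wx": 0, "wy": 0, "wz": 0}
  jaw: 1
  newtons: 35

```text
time: 34.65
tcp_pos: [0.4066, -0.3382, 0.008]
orientation: [0.001, 1.0, 0.001, 0.001]
wrist_force: [-0.4, 2.1, 6.5]
grip_width: 0.59
gripper_force: 37.3
```

Call:
drive_tool:
  plan:
    - {"tx": 0, "ty": 0, "tz": -0.08, "wx": 0, "wy": 0, "wz": 0}
    - {"tx": 0, "ty": 0, "tz": -0.23, "wx": 0, "wy": 0, "wz": 0}
    - {"tx": 0, "ty": 0, "tz": -0.38, "wx": 0, "wy": 0, "wz": 0}
    - {"tx": 0.05, "ty": -0.1, "tz": -0.4, "wx": 0, "wy": 0, "wz": 0}
    - {"tx": 0.1, "ty": -0.25, "tz": -0.4, "wx": 0, "wy": 0, "wz": 0}
    - {"tx": 0.15, "ty": -0.4, "tz": -0.4, "wx": 0, "wy": 0, "wz": 0}
    - {"tx": 0.205, "ty": -0.55, "tz": -0.4, "wx": 0, "wy": 0, "wz": 0}
    - {"tx": 0.205, "ty": -0.7, "tz": -0.4, "wx": 0, "wy": 0, "wz": 0}
    - {"tx": 0.205, "ty": -0.85, "tz": -0.4, "wx": 0, "wy": 0, "wz": 0}
    - {"tx": 0.205, "ty": -1, "tz": -0.4, "wx": 0, "wy": 0, "wz": 0}
    - {"tx": 0.205, "ty": -1, "tz": -0.4, "wx": 0, "wy": 0, "wz": 0}

```text
time: 35.75
tcp_pos: [0.4664, -0.0333, 0.126]
orientation: [-0.001, 1.0, 0.004, 0.0]
wrist_force: [0.1, -0.8, -1.3]
grip_width: 0.592
gripper_force: 37.3
```

```bash
python3 - <<'E'
from h import *
go(.4668,-.0018,.0045,0);print(get_state()['grip_width'])
E
```

```text
t 36.05 pos [ 0.4664 -0.0375  0.126 ] yaw 0.12
txyz [ 0.0017 -0.119   0.4049] wxyz [-0.0001  0.0002  0.004 ]
0.5960925743238306
```

Call:
drive_tool:
  plan:
    - {"tx": 0.002, "ty": -0.119, "tz": 0, "wx": 0, "wy": 0, "wz": 0}
    - {"tx": 0.002, "ty": -0.119, "tz": 0, "wx": 0, "wy": 0, "wz": 0}
    - {"tx": 0.002, "ty": -0.119, "tz": 0.12, "wx": 0, "wy": 0, "wz": 0}
    - {"tx": 0.002, "ty": -0.119, "tz": 0.24, "wx": 0, "wy": 0, "wz": 0}
    - {"tx": 0.002, "ty": -0.119, "tz": 0.34, "wx": 0, "wy": 0, "wz": 0}
    - {"tx": 0.002, "ty": -0.119, "tz": 0.38, "wx": 0, "wy": 0, "wz": 0}
    - {"tx": 0.002, "ty": -0.119, "tz": 0.4, "wx": 0, "wy": 0, "wz": 0}
    - {"tx": 0.002, "ty": -0.119, "tz": 0.408, "wx": 0, "wy": 0, "wz": 0}
    - {"tx": 0.002, "ty": -0.119, "tz": 0.408, "wx": 0, "wy": 0, "wz": 0}

```text
time: 36.95
tcp_pos: [0.4682, -0.002, 0.0052]
orientation: [-0.0, 1.0, 0.001, 0.001]
wrist_force: [0.4, 0.6, -0.7]
grip_width: 0.591
gripper_force: 37.5
```

Call:
drive_tool:
  plan:
    - {"tx": 0, "ty": 0, "tz": 0, "wx": 0, "wy": 0, "wz": 0}
    - {"tx": 0, "ty": 0, "tz": 0, "wx": 0, "wy": 0, "wz": 0}
    - {"tx": 0, "ty": 0, "tz": 0, "wx": 0, "wy": 0, "wz": 0}
    - {"tx": 0, "ty": 0, "tz": 0, "wx": 0, "wy": 0, "wz": 0}
    - {"tx": 0, "ty": 0, "tz": -0.15, "wx": 0, "wy": 0, "wz": 0}
    - {"tx": 0, "ty": 0, "tz": -0.3, "wx": 0, "wy": 0, "wz": 0}
    - {"tx": 0, "ty": 0, "tz": -0.488, "wx": 0, "wy": 0, "wz": 0}
    - {"tx": 0.02, "ty": 0.1, "tz": -0.488, "wx": 0, "wy": 0, "wz": 0}
    - {"tx": 0.028, "ty": 1, "tz": -0.488, "wx": 0, "wy": 0, "wz": 0}
    - {"tx": 0.028, "ty": 1, "tz": -0.488, "wx": 0, "wy": 0, "wz": 0}
    - {"tx": 0.028, "ty": 1, "tz": -0.488, "wx": 0, "wy": 0, "wz": 0}
    - {"tx": 0.028, "ty": 1, "tz": -0.488, "wx": 0, "wy": 0, "wz": 0}
  jaw: 0.1

```text
time: 38.15
tcp_pos: [0.475, -0.2339, 0.1504]
orientation: [0.0, 1.0, 0.001, 0.0]
wrist_force: [2.3, 0.5, 0.2]
grip_width: 0.901
gripper_force: 0.0
```

Call:
drive_tool:
  plan:
    - {"tx": 0, "ty": 0, "tz": 0, "wx": 0, "wy": 0, "wz": 0}
    - {"tx": 0, "ty": 0, "tz": 0, "wx": 0, "wy": 0, "wz": 0}
    - {"tx": 0, "ty": 0, "tz": 0, "wx": 0, "wy": 0, "wz": 0}
    - {"tx": 0, "ty": 0, "tz": 0, "wx": 0, "wy": 0, "wz": 0}

```text
time: 38.55
tcp_pos: [0.4755, -0.2308, 0.1503]
orientation: [0.0, 1.0, 0.002, 0.0]
wrist_force: [0.4, -0.5, 0.0]
grip_width: 0.902
gripper_force: 0.0
```

```bash
python3 - <<'E'
from h import *
go(.475,-.3373,.0145,0)
c=capture('top');objs(cloud(c))
E
```

```text
t 38.85 pos [ 0.4755 -0.2311  0.1503] yaw 0.18
txyz [-0.0028  0.354   0.4526] wxyz [ 0.0002 -0.001   0.0059]
9649 rect [457.5 -58. ] [115.  183.7] 0.0 circ [469.3 -60. ] 100.2 zmax 0.55
```

Call:
drive_tool:
  plan:
    - {"tx": -0.002, "ty": 0.354, "tz": 0, "wx": 0, "wy": 0, "wz": 0}
    - {"tx": -0.002, "ty": 0.354, "tz": 0, "wx": 0, "wy": 0, "wz": 0}
    - {"tx": -0.002, "ty": 0.354, "tz": 0, "wx": 0, "wy": 0, "wz": 0}
    - {"tx": -0.002, "ty": 0.354, "tz": 0, "wx": 0, "wy": 0, "wz": 0}
    - {"tx": -0.002, "ty": 0.354, "tz": 0.15, "wx": 0, "wy": 0, "wz": 0}
    - {"tx": -0.002, "ty": 0.354, "tz": 0.3, "wx": 0, "wy": 0, "wz": 0}
    - {"tx": -0.002, "ty": 0.354, "tz": 0.4, "wx": 0, "wy": 0, "wz": 0}
    - {"tx": -0.002, "ty": 0.354, "tz": 0.453, "wx": 0, "wy": 0, "wz": 0}
    - {"tx": -0.002, "ty": 0.354, "tz": 0.453, "wx": 0, "wy": 0, "wz": 0}

```text
time: 39.8
tcp_pos: [0.4738, -0.3369, 0.0123]
orientation: [-0.001, 1.0, 0.001, -0.002]
wrist_force: [0.7, -0.5, 0.4]
grip_width: 0.901
gripper_force: 0.0
```

Call:
drive_tool:
  plan:
    - {"tx": 0, "ty": 0, "tz": 0, "wx": 0, "wy": 0, "wz": 0}
    - {"tx": 0, "ty": 0, "tz": 0, "wx": 0, "wy": 0, "wz": 0}
    - {"tx": 0, "ty": 0, "tz": 0, "wx": 0, "wy": 0, "wz": 0}
    - {"tx": 0, "ty": 0, "tz": 0, "wx": 0, "wy": 0, "wz": 0}
    - {"tx": 0, "ty": 0, "tz": 0, "wx": 0, "wy": 0, "wz": 0}
    - {"tx": 0, "ty": 0, "tz": 0, "wx": 0, "wy": 0, "wz": 0}
  jaw: 1
  newtons: 35

```text
time: 40.4
tcp_pos: [0.4764, -0.3388, 0.0172]
orientation: [0.001, 1.0, 0.001, 0.002]
wrist_force: [-0.4, 3.1, 6.4]
grip_width: 0.57
gripper_force: 36.8
```

Call:
drive_tool:
  plan:
    - {"tx": 0, "ty": 0, "tz": -0.08, "wx": 0, "wy": 0, "wz": 0}
    - {"tx": 0, "ty": 0, "tz": -0.23, "wx": 0, "wy": 0, "wz": 0}
    - {"tx": 0, "ty": 0, "tz": -0.38, "wx": 0, "wy": 0, "wz": 0}
    - {"tx": 0, "ty": -0.1, "tz": -0.4, "wx": 0, "wy": 0, "wz": 0}
    - {"tx": 0, "ty": -0.25, "tz": -0.4, "wx": 0, "wy": 0, "wz": 0}
    - {"tx": -0.035, "ty": -0.4, "tz": -0.4, "wx": 0, "wy": 0, "wz": 0}
    - {"tx": -0.035, "ty": -0.55, "tz": -0.4, "wx": 0, "wy": 0, "wz": 0}
    - {"tx": -0.035, "ty": -0.7, "tz": -0.4, "wx": 0, "wy": 0, "wz": 0}
    - {"tx": -0.035, "ty": -0.85, "tz": -0.4, "wx": 0, "wy": 0, "wz": 0}
    - {"tx": -0.035, "ty": -1, "tz": -0.4, "wx": 0, "wy": 0, "wz": 0}
    - {"tx": -0.035, "ty": -1, "tz": -0.4, "wx": 0, "wy": 0, "wz": 0}

```text
time: 41.5
tcp_pos: [0.4639, -0.0339, 0.135]
orientation: [-0.001, 1.0, 0.004, 0.001]
wrist_force: [0.1, -1.2, -1.3]
grip_width: 0.566
gripper_force: 36.8
```

```bash
python3 - <<'E'
from h import *
go(.4648,.0850,.0115,0);print(get_state()['grip_width'])
E
```

```text
t 41.8 pos [ 0.4639 -0.038   0.1346] yaw 0.12
txyz [ 0.0037 -0.4099  0.4104] wxyz [-0.0004 -0.0015  0.004 ]
0.5655724139031014
```

Call:
drive_tool:
  plan:
    - {"tx": 0.003, "ty": -0.15, "tz": 0, "wx": 0, "wy": 0, "wz": 0}
    - {"tx": 0.003, "ty": -0.3, "tz": 0, "wx": 0, "wy": 0, "wz": 0}
    - {"tx": 0.003, "ty": -0.41, "tz": 0, "wx": 0, "wy": 0, "wz": 0}
    - {"tx": 0.003, "ty": -0.41, "tz": 0, "wx": 0, "wy": 0, "wz": 0}
    - {"tx": 0.003, "ty": -0.41, "tz": 0.12, "wx": 0, "wy": 0, "wz": 0}
    - {"tx": 0.003, "ty": -0.41, "tz": 0.24, "wx": 0, "wy": 0, "wz": 0}
    - {"tx": 0.003, "ty": -0.41, "tz": 0.34, "wx": 0, "wy": 0, "wz": 0}
    - {"tx": 0.003, "ty": -0.41, "tz": 0.38, "wx": 0, "wy": 0, "wz": 0}
    - {"tx": 0.003, "ty": -0.41, "tz": 0.4, "wx": 0, "wy": 0, "wz": 0}
    - {"tx": 0.003, "ty": -0.41, "tz": 0.409, "wx": 0, "wy": 0, "wz": 0}
    - {"tx": 0.003, "ty": -0.41, "tz": 0.409, "wx": 0, "wy": 0, "wz": 0}

```text
time: 42.9
tcp_pos: [0.466, 0.0842, 0.0142]
orientation: [0.0, 1.0, 0.0, 0.001]
wrist_force: [-2.3, -1.3, 2.8]
grip_width: 0.565
gripper_force: 37.3
```

Call:
drive_tool:
  plan:
    - {"tx": 0, "ty": 0, "tz": 0, "wx": 0, "wy": 0, "wz": 0}
    - {"tx": 0, "ty": 0, "tz": 0, "wx": 0, "wy": 0, "wz": 0}
    - {"tx": 0, "ty": 0, "tz": 0, "wx": 0, "wy": 0, "wz": 0}
    - {"tx": 0, "ty": 0, "tz": 0, "wx": 0, "wy": 0, "wz": 0}
    - {"tx": 0, "ty": 0, "tz": -0.15, "wx": 0, "wy": 0, "wz": 0}
    - {"tx": 0, "ty": 0, "tz": -0.3, "wx": 0, "wy": 0, "wz": 0}
    - {"tx": 0, "ty": 0, "tz": -0.46, "wx": 0, "wy": 0, "wz": 0}
    - {"tx": 0.02, "ty": 0.15, "tz": -0.46, "wx": 0, "wy": 0, "wz": 0}
    - {"tx": 0.15, "ty": 1, "tz": -0.46, "wx": 0, "wy": 0, "wz": 0}
    - {"tx": 0.15, "ty": 1, "tz": -0.46, "wx": 0, "wy": 0, "wz": 0}
    - {"tx": 0.15, "ty": 1, "tz": -0.46, "wx": 0, "wy": 0, "wz": 0}
    - {"tx": 0.15, "ty": 1, "tz": -0.46, "wx": 0, "wy": 0, "wz": 0}
  jaw: 0.15

```text
time: 44.1
tcp_pos: [0.5012, -0.1599, 0.1497]
orientation: [0.0, 1.0, 0.001, 0.0]
wrist_force: [1.0, 0.2, -0.1]
grip_width: 0.848
gripper_force: 0.0
```

Call:
drive_tool:
  plan:
    - {"tx": 0.1, "ty": 0.5, "tz": 0, "wx": 0, "wy": 0, "wz": 0}
    - {"tx": 0.1, "ty": 0.5, "tz": 0, "wx": 0, "wy": 0, "wz": 0}
    - {"tx": 0.1, "ty": 0.5, "tz": 0, "wx": 0, "wy": 0, "wz": 0}
    - {"tx": 0.1, "ty": 0.5, "tz": 0, "wx": 0, "wy": 0, "wz": 0}
    - {"tx": 0.1, "ty": 0.5, "tz": 0, "wx": 0, "wy": 0, "wz": 0}
  jaw: 0

```text
time: 44.6
tcp_pos: [0.5308, -0.309, 0.1482]
orientation: [-0.0, 1.0, -0.001, -0.001]
wrist_force: [-0.4, -0.3, -0.4]
grip_width: 0.999
gripper_force: 0.0
```

```bash
python3 - <<'E'
from h import *
go(.545,-.3373,.0135,0)
c=capture('top');objs(cloud(c))
E
```

```text
t 44.9 pos [ 0.5314 -0.307   0.1497] yaw 0.14
txyz [0.0448 0.1011 0.4542] wxyz [ 0.0002 -0.0008  0.0045]
5967 rect [457.4 -93.9] [ 94.5 129.2] 81.8 circ [457.5 -93.4] 79.7 zmax 0.564
364 rect [465.7  82.7] [47.6 45.4] 34.5 circ [465.1  83.3] 24.6 zmax 0.068
370 rect [467.3  -2.1] [47.3 49.3] 89.3 circ [467.7  -2.2] 25.6 zmax 0.07
104 rect [422.  -33.3] [ 4.2 45. ] 77.2 circ [421.9 -33.6] 22.5 zmax 0.54
```

Burr stand is back within about 1 mm. The jar is about 4 mm off in y, which I'll mend after the block.

Call:
drive_tool:
  plan:
    - {"tx": 0.045, "ty": 0.101, "tz": 0, "wx": 0, "wy": 0, "wz": 0}
    - {"tx": 0.045, "ty": 0.101, "tz": 0, "wx": 0, "wy": 0, "wz": 0}
    - {"tx": 0.045, "ty": 0.101, "tz": 0.15, "wx": 0, "wy": 0, "wz": 0}
    - {"tx": 0.045, "ty": 0.101, "tz": 0.3, "wx": 0, "wy": 0, "wz": 0}
    - {"tx": 0.045, "ty": 0.101, "tz": 0.4, "wx": 0, "wy": 0, "wz": 0}
    - {"tx": 0.045, "ty": 0.101, "tz": 0.454, "wx": 0, "wy": 0, "wz": 0}
    - {"tx": 0.045, "ty": 0.101, "tz": 0.454, "wx": 0, "wy": 0, "wz": 0}

```text
time: 45.65
tcp_pos: [0.5436, -0.3372, 0.0111]
orientation: [-0.001, 1.0, 0.001, -0.002]
wrist_force: [0.1, 0.4, 0.1]
grip_width: 1.002
gripper_force: 0.0
```

Call:
drive_tool:
  plan:
    - {"tx": 0, "ty": 0, "tz": 0, "wx": 0, "wy": 0, "wz": 0}
    - {"tx": 0, "ty": 0, "tz": 0, "wx": 0, "wy": 0, "wz": 0}
    - {"tx": 0, "ty": 0, "tz": 0, "wx": 0, "wy": 0, "wz": 0}
    - {"tx": 0, "ty": 0, "tz": 0, "wx": 0, "wy": 0, "wz": 0}
    - {"tx": 0, "ty": 0, "tz": 0, "wx": 0, "wy": 0, "wz": 0}
    - {"tx": 0, "ty": 0, "tz": 0, "wx": 0, "wy": 0, "wz": 0}
    - {"tx": 0, "ty": 0, "tz": 0, "wx": 0, "wy": 0, "wz": 0}
  jaw: 1
  newtons: 70

```text
time: 46.35
tcp_pos: [0.5463, -0.3384, 0.0159]
orientation: [0.001, 1.0, 0.001, 0.002]
wrist_force: [0.5, 2.5, 6.3]
grip_width: 0.528
gripper_force: 73.8
```

Call:
drive_tool:
  plan:
    - {"tx": 0, "ty": 0, "tz": -0.1, "wx": 0, "wy": 0, "wz": 0}
    - {"tx": 0, "ty": 0, "tz": -0.25, "wx": 0, "wy": 0, "wz": 0}
    - {"tx": 0, "ty": -0.1, "tz": -0.367, "wx": 0, "wy": 0, "wz": 0}
    - {"tx": -0.1, "ty": -0.25, "tz": -0.367, "wx": 0, "wy": 0, "wz": -0.1}
    - {"tx": -0.2, "ty": -0.4, "tz": -0.367, "wx": 0, "wy": 0, "wz": -0.23}
    - {"tx": -0.276, "ty": -0.55, "tz": -0.367, "wx": 0, "wy": 0, "wz": -0.23}
    - {"tx": -0.276, "ty": -0.7, "tz": -0.367, "wx": 0, "wy": 0, "wz": -0.23}
    - {"tx": -0.276, "ty": -0.8, "tz": -0.367, "wx": 0, "wy": 0, "wz": -0.23}
    - {"tx": -0.276, "ty": -0.805, "tz": -0.367, "wx": 0, "wy": 0, "wz": -0.23}
    - {"tx": -0.276, "ty": -0.805, "tz": -0.367, "wx": 0, "wy": 0, "wz": -0.23}

```text
time: 47.35
tcp_pos: [0.4613, -0.0958, 0.123]
orientation: [-0.0, 0.998, 0.062, -0.0]
wrist_force: [-0.1, -0.3, -5.3]
grip_width: 0.531
gripper_force: 73.9
```

```bash
python3 - <<'E'
from h import *
go(.4625,-.0947,.011,7);print(get_state()['grip_width'])
E
```

```text
t 47.65 pos [ 0.4615 -0.0973  0.1229] yaw 6.92
txyz [ 0.0048 -0.0082  0.3731] wxyz [ 0.      0.0017 -0.0026]
0.5294005378374427
```

Call:
drive_tool:
  plan:
    - {"tx": 0.005, "ty": -0.008, "tz": 0.12, "wx": 0, "wy": 0, "wz": 0}
    - {"tx": 0.005, "ty": -0.008, "tz": 0.24, "wx": 0, "wy": 0, "wz": 0}
    - {"tx": 0.005, "ty": -0.008, "tz": 0.32, "wx": 0, "wy": 0, "wz": 0}
    - {"tx": 0.005, "ty": -0.008, "tz": 0.35, "wx": 0, "wy": 0, "wz": 0}
    - {"tx": 0.005, "ty": -0.008, "tz": 0.365, "wx": 0, "wy": 0, "wz": 0}
    - {"tx": 0.005, "ty": -0.008, "tz": 0.372, "wx": 0, "wy": 0, "wz": 0}
    - {"tx": 0.005, "ty": -0.008, "tz": 0.372, "wx": 0, "wy": 0, "wz": 0}

```text
time: 48.35
tcp_pos: [0.4639, -0.0942, 0.0132]
orientation: [0.0, 0.998, 0.061, 0.001]
wrist_force: [0.1, 0.5, -5.0]
grip_width: 0.527
gripper_force: 74.2
```

Call:
drive_tool:
  plan:
    - {"tx": 0, "ty": 0, "tz": 0, "wx": 0, "wy": 0, "wz": 0}
    - {"tx": 0, "ty": 0, "tz": 0, "wx": 0, "wy": 0, "wz": 0}
    - {"tx": 0, "ty": 0, "tz": 0, "wx": 0, "wy": 0, "wz": 0}
    - {"tx": 0, "ty": 0, "tz": 0, "wx": 0, "wy": 0, "wz": 0}
    - {"tx": 0, "ty": 0, "tz": -0.15, "wx": 0, "wy": 0, "wz": 0}
    - {"tx": 0, "ty": 0, "tz": -0.3, "wx": 0, "wy": 0, "wz": 0}
    - {"tx": 0, "ty": 0, "tz": -0.45, "wx": 0, "wy": 0, "wz": 0}
    - {"tx": 0, "ty": 0, "tz": -0.6, "wx": 0, "wy": 0, "wz": 0.1}
    - {"tx": -0.1, "ty": 0, "tz": -0.72, "wx": 0, "wy": 0, "wz": 0.23}
    - {"tx": -0.2, "ty": 0, "tz": -0.72, "wx": 0, "wy": 0, "wz": 0.23}
    - {"tx": -0.2, "ty": 0, "tz": -0.72, "wx": 0, "wy": 0, "wz": 0.23}
  jaw: 0.2

```text
time: 49.45
tcp_pos: [0.4024, -0.1018, 0.2306]
orientation: [-0.0, 1.0, 0.001, 0.003]
wrist_force: [0.3, 0.2, -0.0]
grip_width: 0.801
gripper_force: 0.0
```

Call:
drive_tool:
  plan:
    - {"tx": 0, "ty": -0.15, "tz": 0, "wx": 0, "wy": 0, "wz": 0}
    - {"tx": 0, "ty": -0.25, "tz": 0, "wx": 0, "wy": 0, "wz": 0}
    - {"tx": 0, "ty": -0.25, "tz": 0, "wx": 0, "wy": 0, "wz": 0}
    - {"tx": 0, "ty": -0.25, "tz": 0, "wx": 0, "wy": 0, "wz": 0}

```text
time: 49.85
tcp_pos: [0.4034, -0.026, 0.2275]
orientation: [0.0, 1.0, 0.002, -0.0]
wrist_force: [1.0, 1.3, 1.4]
grip_width: 0.802
gripper_force: 0.0
```

```bash
python3 - <<'E'
from h import *
go(.465,.083,.15,0)
c=shot('wrist','w4.png');objs(cloud(c));print('ref: burr 465.4 -1.6, jar 463.7 86.2, block rect 461.3 -95.0 7.1')
objs(cloud(capture('top')))
E
```

```text
t 50.15 pos [ 0.4033 -0.0269  0.2276] yaw 0.04
txyz [ 0.2059 -0.3663  0.2585] wxyz [0.0008 0.0005 0.0013]
1479 rect [465.   -2.9] [49.4 51.1] 90.0 circ [464.9  -3.1] 25.9 zmax 0.066
1823 rect [463.8  81.3] [46.  46.8] 73.9 circ [463.3  81.6] 24.3 zmax 0.064
1752 rect [461.  -95.1] [46.3 46.6] 6.9 circ [460.8 -95.2] 32.1 zmax 0.049
40747 rect [412.3 -28.1] [135.9  24.5] 90.0 circ [413.9 -28.1] 67.9 zmax 0.332
ref: burr 465.4 -1.6, jar 463.7 86.2, block rect 461.3 -95.0 7.1
361 rect [465.9  81.3] [46.  45.8] 47.9 circ [465.5  82.9] 24.5 zmax 0.069
4913 rect [446.  -16.6] [ 91.9 203.8] 0.0 circ [444.2 -14.7] 109.2 zmax 0.641
```

View pics/w4.png

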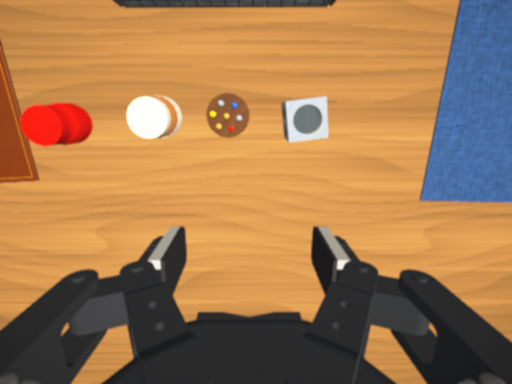

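All three stand upright and block and burr are within 1.5 mm, but the jar (150,117) sits about 4.5 mm too far toward -y. I'll regrip it and shift it.

Call:
drive_tool:
  plan:
    - {"tx": 0.1, "ty": -0.12, "tz": 0, "wx": 0, "wy": 0, "wz": 0}
    - {"tx": 0.206, "ty": -0.25, "tz": 0, "wx": 0, "wy": 0, "wz": 0}
    - {"tx": 0.206, "ty": -0.37, "tz": 0, "wx": 0, "wy": 0, "wz": 0}
    - {"tx": 0.206, "ty": -0.37, "tz": 0.15, "wx": 0, "wy": 0, "wz": 0}
    - {"tx": 0.206, "ty": -0.37, "tz": 0.3, "wx": 0, "wy": 0, "wz": 0}
    - {"tx": 0.206, "ty": -0.37, "tz": 0.45, "wx": 0, "wy": 0, "wz": 0}
    - {"tx": 0.206, "ty": -0.37, "tz": 0.6, "wx": 0, "wy": 0, "wz": 0}
    - {"tx": 0.206, "ty": -0.37, "tz": 0.68, "wx": 0, "wy": 0, "wz": 0}
    - {"tx": 0.206, "ty": -0.37, "tz": 0.717, "wx": 0, "wy": 0, "wz": 0}
    - {"tx": 0.206, "ty": -0.37, "tz": 0.717, "wx": 0, "wy": 0, "wz": 0}

```text
time: 51.25
tcp_pos: [0.4643, 0.0841, 0.0116]
orientation: [0.001, 1.0, 0.001, -0.001]
wrist_force: [-0.4, -0.7, 1.1]
grip_width: 0.8
gripper_force: 0.0
```

Call:
drive_tool:
  plan:
    - {"tx": 0, "ty": 0, "tz": 0, "wx": 0, "wy": 0, "wz": 0}
    - {"tx": 0, "ty": 0, "tz": 0, "wx": 0, "wy": 0, "wz": 0}
    - {"tx": 0, "ty": 0, "tz": 0, "wx": 0, "wy": 0, "wz": 0}
    - {"tx": 0, "ty": 0, "tz": 0, "wx": 0, "wy": 0, "wz": 0}
    - {"tx": 0, "ty": 0, "tz": 0, "wx": 0, "wy": 0, "wz": 0}
    - {"tx": 0, "ty": 0, "tz": 0, "wx": 0, "wy": 0, "wz": 0}
  jaw: 1
  newtons: 35

```text
time: 51.85
tcp_pos: [0.4664, 0.0852, 0.015]
orientation: [-0.001, 1.0, 0.001, 0.002]
wrist_force: [-0.6, 0.4, 7.1]
grip_width: 0.566
gripper_force: 36.8
```

```bash
python3 - <<'E'
from h import *
go(.465,.084,.0125,0)
E
```

```text
t 52.15 pos [0.4664 0.0852 0.015 ] yaw 0.1
txyz [-0.0046  0.0039  0.0082] wxyz [-0.0022 -0.0073  0.0034]
```

Call:
drive_tool:
  plan:
    - {"tx": 0, "ty": 0, "tz": -0.04, "wx": 0, "wy": 0, "wz": 0}
    - {"tx": 0, "ty": -0.0145, "tz": -0.04, "wx": 0, "wy": 0, "wz": 0}
    - {"tx": 0, "ty": -0.0145, "tz": -0.04, "wx": 0, "wy": 0, "wz": 0}
    - {"tx": 0, "ty": -0.0145, "tz": -0.02, "wx": 0, "wy": 0, "wz": 0}
    - {"tx": 0, "ty": -0.0145, "tz": -0.008, "wx": 0, "wy": 0, "wz": 0}
    - {"tx": 0, "ty": -0.0145, "tz": -0.001, "wx": 0, "wy": 0, "wz": 0}
    - {"tx": 0, "ty": -0.0145, "tz": -0.001, "wx": 0, "wy": 0, "wz": 0}

```text
time: 52.85
tcp_pos: [0.4649, 0.0889, 0.0149]
orientation: [0.001, 1.0, 0.001, -0.0]
wrist_force: [-11.5, -0.7, 17.0]
grip_width: 0.562
gripper_force: 38.2
```

Call:
drive_tool:
  plan:
    - {"tx": 0, "ty": 0, "tz": 0, "wx": 0, "wy": 0, "wz": 0}
    - {"tx": 0, "ty": 0, "tz": 0, "wx": 0, "wy": 0, "wz": 0}
    - {"tx": 0, "ty": 0, "tz": 0, "wx": 0, "wy": 0, "wz": 0}
    - {"tx": 0, "ty": 0, "tz": 0, "wx": 0, "wy": 0, "wz": 0}
    - {"tx": 0, "ty": 0, "tz": -0.15, "wx": 0, "wy": 0, "wz": 0}
    - {"tx": 0, "ty": 0, "tz": -0.3, "wx": 0, "wy": 0, "wz": 0}
    - {"tx": 0, "ty": 0, "tz": -0.45, "wx": 0, "wy": 0, "wz": 0}
    - {"tx": -0.05, "ty": 0, "tz": -0.6, "wx": 0, "wy": 0, "wz": 0}
    - {"tx": -0.2, "ty": 0, "tz": -0.72, "wx": 0, "wy": 0, "wz": 0}
    - {"tx": -0.3, "ty": 0.2, "tz": -0.72, "wx": 0, "wy": 0, "wz": 0}
    - {"tx": -0.3, "ty": 0.35, "tz": -0.72, "wx": 0, "wy": 0, "wz": 0}
    - {"tx": -0.3, "ty": 0.35, "tz": -0.72, "wx": 0, "wy": 0, "wz": 0}
  jaw: 0.2

```text
time: 54.05
tcp_pos: [0.3742, -0.0185, 0.2302]
orientation: [-0.0, 1.0, 0.0, 0.002]
wrist_force: [-0.3, 1.2, -1.0]
grip_width: 0.798
gripper_force: 0.0
```

Call:
drive_tool:
  plan:
    - {"tx": 0, "ty": 0.2, "tz": 0, "wx": 0, "wy": 0, "wz": 0}
    - {"tx": 0, "ty": 0.5, "tz": 0, "wx": 0, "wy": 0, "wz": 0}
    - {"tx": 0, "ty": 0.5, "tz": 0, "wx": 0, "wy": 0, "wz": 0}
    - {"tx": 0, "ty": 0.5, "tz": 0, "wx": 0, "wy": 0, "wz": 0}
    - {"tx": 0, "ty": 1, "tz": 0, "wx": 0, "wy": 0, "wz": 0}
    - {"tx": 0, "ty": 1, "tz": 0, "wx": 0, "wy": 0, "wz": 0}
    - {"tx": 0, "ty": 1, "tz": 0, "wx": 0, "wy": 0, "wz": 0}
    - {"tx": 0, "ty": 1, "tz": 0, "wx": 0, "wy": 0, "wz": 0}
    - {"tx": 0, "ty": 1, "tz": 0, "wx": 0, "wy": 0, "wz": 0}

```text
time: 54.95
tcp_pos: [0.375, -0.3167, 0.2279]
orientation: [-0.0, 1.0, -0.001, -0.001]
wrist_force: [0.1, 0.6, 0.5]
grip_width: 0.8
gripper_force: 0.0
```

```bash
python3 - <<'E'
from h import *
c=shot('top','top4.png');objs(cloud(c));clamp(c,.37,.58,.27,.38,.012,.045)
print('ref jar 465.5 87.3, burr 467.8 -.9, block rect 463.4 -94.2 7.0');print(get_state()['tcp_pos'])
i=cv2.imread('pics/top4.png')[90:330,70:440];cv2.imwrite('pics/top4c.png',cv2.resize(i,None,fx=2,fy=2,interpolation=cv2.INTER_CUBIC))
E
```

```text
5911 rect [ 447.3 -102. ] [95.9 94.5] 89.9 circ [ 440.1 -104.7] 59.7 zmax 0.625
371 rect [467.3  -2.2] [47.3 49.3] 89.7 circ [467.4  -2.2] 25.8 zmax 0.069
368 rect [464.5  87.1] [46.5 46.9] 89.6 circ [464.   88.3] 24.6 zmax 0.072
clamp 704 [475.6 322.9] [131.9  30.1] 4.01 z [0.0135 0.0274 0.033 ]
ref jar 465.5 87.3, burr 467.8 -.9, block rect 463.4 -94.2 7.0
[ 0.3754515  -0.31587381  0.22847085]
```

View pics/top4c.png

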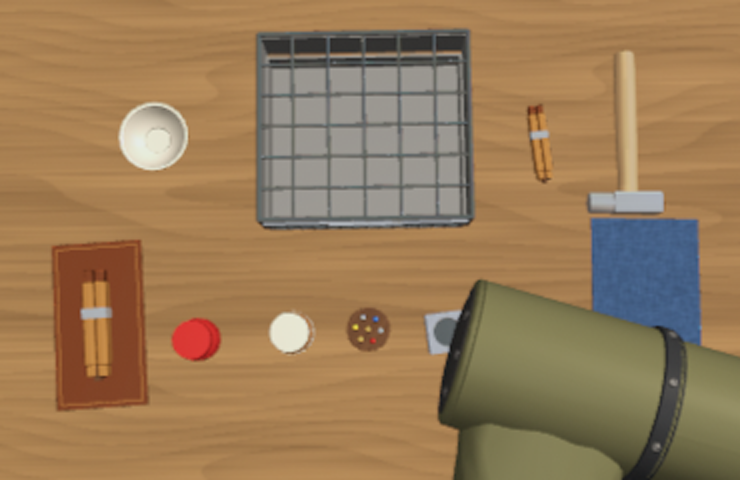

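Everything is in place. The clamp is centred on the pad within about 3 mm, the drawer is flush, the three objects are within about 1.5 mm of where they started, and the hammer and dish look unmoved. Handing in.

```bash
python3 -c "
from bench import *
print(finish_job())"
```

```text
the job is handed in; nothing more can be done
None
```

The job is done and handed in at about 55 s of the 144 s: the large ring clamp lies lengthwise in the middle of the leather pad (within about 3 mm), the drawer is fully shut, and the block, jar and burr stand are upright within about 1.5 mm of where they started.

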